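Stand the measuring cylinder on its reading tile

ROBOT

A 6-joint arm with a two-finger parallel gripper is mounted at the origin on a cart in front of the work surface, level with it; the furniture and walls round the work are solid. World frame = base frame: x ahead of the robot, y to its left, z up, the work surface at z = 0. Lengths are in mm, angles in rad, forces in N, time in s.
With the tool pointing down it reaches from about 275 to 1000 mm from the base axis. Payload 8.4 kg.
Tool frame: the origin (TCP) lies at the centre of the arm's flange, where the gripper is bolted on; the fingertips stand 173 mm ahead of it and the grasp point (between the pads) lies 155 mm ahead of it (tcp_to_tips is the distance from the TCP to the fingertips, in mm); z points along the fingers, x is the direction in which the jaws open and shut, and the axes are right-handed (so a half turn about z gives the same grasp; the last joint's range is limited). The gripper opens to 85 mm and grips with 20 to 120 N. Pads are 22 mm wide; open, the fingers measure 114 mm over their backs; the gripper's body (76 mm by 85 mm) begins 54 mm behind the grasp point. The pads swing forward as they close: fully open they stand 13 mm farther back than shut.
Start: joints at [-1.132, 0.353, 1.633, -0, 1.155, -0.002], TCP at [266.664, -565.261, 404.681] pointing down, gripper open.
Joint ranges: [-2.63, 2.63], [-0.92, 2.1], [0.06, 2.66], [-1.3, 4.44], [0, 2.69], [-3.02, 3.02]. Speed limits (rad/s): [2.22, 2.22, 2.79, 3.14, 3.14, 3.14].

INTERFACE

Orientations are given as [roll, pitch, yaw] about the fixed x, y, z axes, in that order (R = Rz(yaw) Ry(pitch) Rx(roll)).
In Python, from rig import sense, grab_frame, camera_info, sign_off, tcp_to_tips gives the robot as it stands.
- The arm moves only by the shell command python3 -m creep 'ROWS' [FORCE]. ROWS is text: rows parted by semicolons, each of 5 numbers parted by spaces: the opening in per cent of the stroke, from 0 (shut) to 100 (fully open), then the shift along the tool's x, y, z in cm, then the turn about the tool's z in degrees. In form: fingers tx ty tz roll; .... A call has 1 to 20 rows; each row is the pose to reach, as a shift and turn from the pose measured when the call began, along the tool's axes at that moment; what a row does not reach only later rows make up. A row lasts 1/10 s, in which the tool goes at most 50 mm and 8.59 degrees, less where a joint would pass 70% of its speed; a pose out of reach is approached as far as the arm can. A call with a gripper value outside its range is refused whole. The fingers move at their own pace and stop on an object; FORCE is the grip in N (left out, the last holds). Time passes only in rows, so rows that repeat a pose let the fingers close. It gives the time, the measured TCP pose, the force and the opening at its end, in the units of the state.
- sense(): the state, without advancing time (a new reading comes with each control period).
- grab_frame(name): name is "scene" or "top" or "wrist"; returns (picture, depth): 480x640x3 uint8, blue, green, red; 480x640 float32, mm along the optical axis (not along the pixel's ray), 0 where there is no reading.
- camera_info(name): a dict with "vertical_fov" (degrees; the focal length in pixels is half the picture's height over the tangent of half this angle, whatever the lens; pixels are square), "cx", "cy" (the principal point, pixels), "world_to_cam" (4x4, takes a point from world to camera coordinates). Camera axes: x right, y down, z forward; pixel columns grow to the right and rows downward; lengths in mm; the calibration is good to about 2 mm. The wrist camera is an equidistant fisheye: a pixel r from the principal point sees the ray r / f radians off the axis. A picture is of the moment at which its call begins: read the wrist's pose just before it. camera_info takes no time and is no camera call; for the wrist camera it gives the pose at the moment of the call.
- sign_off(): hands the job in, once; it reports no verdict.
The state is a dict: "clock": time; "qpos": joint angles; "qvel": joint speeds; "joint_efforts": joint torques, N m; "eef_pos": TCP position; "tcp_rot": TCP orientation; "contact_force": force on the tool from outside, world axes, zero at the start; "wrist_torque": the same for the moment, N m; "opening": opening from 0.0 (shut) to 1.0 (fully open).
Only numpy, scipy, OpenCV 4.12 (cv2) and the standard library are available. Lean on these libraries where they do the work, as an engineer would, in place of code of your own. Each camera call takes 0.05 s, during which the arm holds its last target.

TASK

Get the measuring cylinder ready for reading: lay the white tile flat in the middle of the clear acrylic step that has the dark pad on top, let go of it, then take the glass measuring cylinder out of its sloping rest and stand it upright on its foot in the middle of the tile. Set things down, do not drop them; let go of the cylinder and watch for two seconds that it stands still without wobbling. Leave everything else where it is.

Things in the scene. Friction and masses are not known exactly. Their poses are not given: they have to be found in the camera images.
- tile: loose white glazed ceramic tile, 66 x 110 x 6 mm, 0.1 kg, lying flat on the bench. Origin: centre of its underside; x along the 66 mm side, y along the 110 mm side, z up
- step: clear acrylic step (a small raised platform of glued sheets) with a thin dark rubber pad on its top, fixed to the bench near the robot, 142 mm in its x by 160 mm in its y, 81 mm high with the pad; top and all four sides are closed. Origin: centre of its footprint on the bench, z up
- step_top (a point): centre of the flat rubber pad on top of the acrylic step, 81 mm above the bench; axes as the step's
- rest: fixed sloping wooden rest: plank 150 x 76 x 12 mm with a low lip at the cylinder's foot and a V saddle under its tube, 62 to 78 mm from the foot along the tube and 20 mm to either side. Origin: centre of its footprint, z up; x along the plank towards the raised mouth. The cylinder's foot centre lies at x = -50, z = 28 mm, its axis rises 45 degrees towards +x
- cylinder: loose glass measuring cylinder, 128 mm tall, about 0.085 kg: round foot 44 mm in diameter, 12 mm thick; straight tube of 28 mm outer diameter up to the mouth, with a small spout at its -x side, 17 mm from the axis. Origin: centre of the foot's underside; z along the axis from foot to mouth. At the start it leans in the rest, mouth end up, spout on top
- cylinder_mouth (a point): centre of the cylinder's mouth, 128 mm from the underside of the foot along its axis; axes as the cylinder's
- beaker: bystander: glass beaker, 59 x 56 x 71 mm, standing. Origin: centre of its underside
- dropper: bystander: brown dropper bottle with black rubber bulb, 37 mm in diameter, 96 mm tall, standing in front of the tall fixed instruments, which begin about 0.62 m ahead of the robot's base. Origin: centre of its underside
- tape: bystander: roll of tape lying flat, 68 mm in diameter, 18 mm high. Origin: centre of its underside
- wash_bottle: bystander: wash bottle with nozzle cap, 72 x 83 x 148 mm, standing. Origin: centre of its underside
Mind the look-alikes: they are no part of the job. There is more than one size of the tile; the job needs the larger.

How it is judged (in metres and radians):
On the way, in this order (a step that is already met when the one before it is completed fails the run):
1. the tile lies flat in the middle of the step, let go, while the cylinder is still in its rest (horizontal distance between tile and step_top below 0.03 m and z of tile in the frame of step_top below 0.004 m and angle between tile's own z axis and vertical below 0.04 rad and contact force between the fingers and tile below 0.05 N and horizontal distance between cylinder and rest below 0.09 m), for 0.3 s.
2. the cylinder stands upright on the tile, let go, and stays still for two seconds (angle between cylinder's own z axis and vertical below 0.035 rad and z of cylinder in the frame of tile between 0.003 and 0.009 m and contact force between cylinder and tile above 0.2 N and contact force between the fingers and cylinder below 0.05 N and linear speed of cylinder below 0.02 m/s and angular speed of cylinder below 0.15 rad/s), for 2 s.
At the end, for the whole second after the job is handed in: The tile lies flat on the step, within 30 mm of the middle of its top. The cylinder stands on the tile, upright within 2 degrees, its axis within 14 mm (across the tile) and 30 mm (along it) of the tile's middle, at rest and released. Bystanders moved less than 30 mm (horizontal distance between tile and step_top below 0.03 m and z of tile in the frame of step_top between -0.004 and 0.004 m and angle between tile's own z axis and vertical below 0.04 rad and angle between cylinder's own z axis and vertical below 0.035 rad and z of cylinder in the frame of tile between 0.003 and 0.009 m and x of cylinder in the frame of tile between -0.014 and 0.014 m and y of cylinder in the frame of tile between -0.03 and 0.03 m and contact force between the fingers and cylinder below 0.05 N and linear speed of cylinder below 0.02 m/s and angular speed of cylinder below 0.15 rad/s); the robot touches nothing.
It fails at once if the cylinder is dropped (moves faster than 0.4 m/s while not held) (contact force between the fingers and cylinder below 0.01 N and linear speed of cylinder above 0.4 m/s).
It fails at once if the tile is dropped (moves faster than 0.4 m/s while not held) (contact force between the fingers and tile below 0.01 N and linear speed of tile above 0.4 m/s).
It fails at once if the beaker, dropper bottle, tape or wash bottle is moved by more than 30 mm (distance of any of beaker, dropper, tape, wash_bottle from where it was at the start of the episode above 0.03 m).
It also fails if it takes over 72 s, if anything falls off the work surface, if the arm or the gripper's body presses on something with over 40 N, if the wrist force passes 120 N, or if a joint passes its speed limit or range.

## Working session

There is one attempt and no reset: what is moved stays moved. The work goes in short steps, Python scripts to look and compute and a shell command to move; the robot and the scene stay as the last step left them, time stands still between calls to the robot, and variables do not carry over. Pictures are saved under pics/ and viewed, and the job is handed in when it is done.

```bash
ls; mkdir -p pics; python3 - <<'E'
from rig import *
import cv2
print(sense(), tcp_to_tips)
for n in ["scene","top","wrist"]:
    p,d=grab_frame(n); cv2.imwrite(f"pics/{n}0.png",p)
    import numpy as np
    np.save(f"{n}0.npy",d); print(n,camera_info(n))
    np.save(f"{n}0_w2c.npy",camera_info(n)["world_to_cam"])
E
```

```text
pics
{'clock': 0.0, 'qpos': array([-1.13244577e+00,  3.53665876e-01,  1.63413416e+00, -1.74837643e-05,
        1.15518183e+00, -2.38361517e-03]), 'qvel': array([-0.00067317,  0.00016158,  0.00205971,  0.0003785 , -0.00041   ,
       -0.0003108 ]), 'joint_efforts': array([ 4.04086040e-04, -6.05252409e+01, -3.42065227e+01, -9.90897365e-05,
        9.48579371e-03,  3.13968030e-05]), 'eef_pos': array([ 266.53634419, -565.06252393,  403.95042412]), 'tcp_rot': array([ 3.14157998e+00,  1.38924771e-03, -1.13005509e+00]), 'contact_force': array([ 0.43386707,  0.09904611, -0.79212376]), 'wrist_torque': array([-0.03352495,  0.00619645,  0.01872395]), 'opening': 1.0012947537430608} 173.4
scene {'vertical_fov': 42.501023061260796, 'cx': 315.3939425709182, 'cy': 241.2284172461289, 'world_to_cam': array([[ 6.10406264e-01, -7.91988945e-01, -1.25579929e-02,
        -3.17538151e+02],
       [-3.62941119e-01, -2.65565750e-01, -8.93167720e-01,
         2.70336556e+02],
       [ 7.04043988e-01,  5.49752983e-01, -4.49548351e-01,
         1.35545435e+03],
       [ 0.00000000e+00,  0.00000000e+00,  0.000000
[... 236 characters left out ...]
[-9.87551681e-01,  1.92068636e-02, -1.56117821e-01,
         5.26770613e+02],
       [ 1.56496819e-01,  2.01225967e-02, -9.87473456e-01,
         1.53092633e+03],
       [ 0.00000000e+00,  0.00000000e+00,  0.00000000e+00,
         1.00000000e+00]])}
wrist {'vertical_fov': 65.70646984690485, 'cx': 322.2701807092669, 'cy': 236.72328525990125, 'world_to_cam': array([[ 4.27076547e-01, -9.04215468e-01, -1.04725225e-04,
        -6.25717140e+02],
       [-8.70826995e-01, -4.11337773e-01,  2.69186888e-01,
        -3.57353763e+01],
       [-2.43446025e-01, -1.14872209e-01, -9.63087955e-01,
         3.78288082e+02],
       [ 0.00000000e+00,  0.00000000e+00,  0.00000000e+00,
         1.00000000e+00]])}
```

View pics/scene0.png

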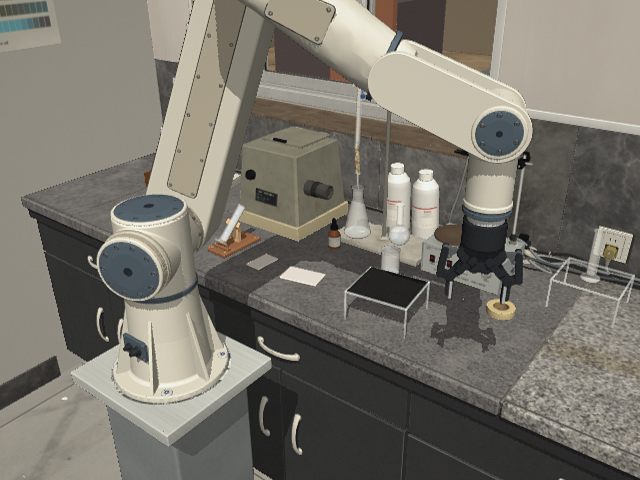

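View pics/top0.png

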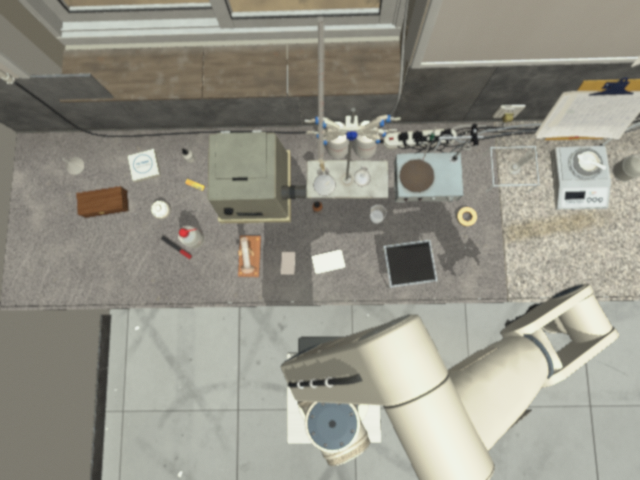

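View pics/wrist0.png

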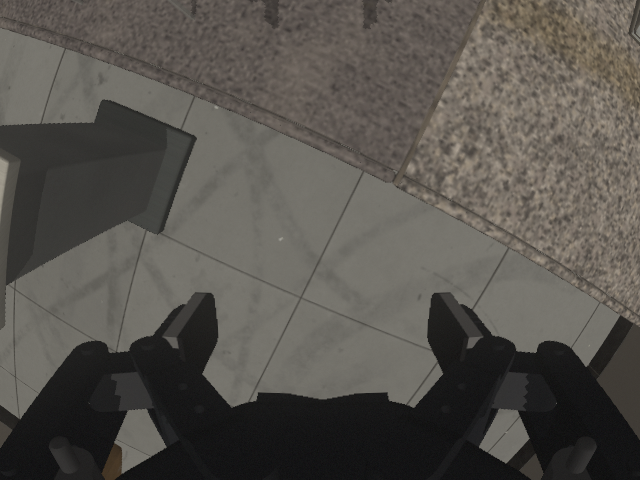

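```bash
python3 - <<'E'
import cv2
p=cv2.imread("pics/top0.png")
c=p[220:300,225:345]; cv2.imwrite("pics/c1.png",cv2.resize(c,None,fx=6,fy=6,interpolation=cv2.INTER_CUBIC))
c=p[225:300,370:470]; cv2.imwrite("pics/c2.png",cv2.resize(c,None,fx=6,fy=6,interpolation=cv2.INTER_CUBIC))
p=cv2.imread("pics/scene0.png")
c=p[190:300,195:345]; cv2.imwrite("pics/c3.png",cv2.resize(c,None,fx=5,fy=5,interpolation=cv2.INTER_CUBIC))
E
```

```text
(no output)
```

View pics/c1.png

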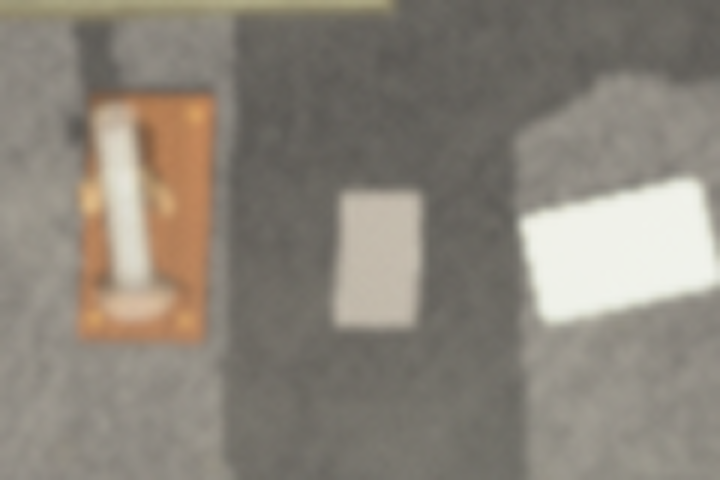

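View pics/c2.png

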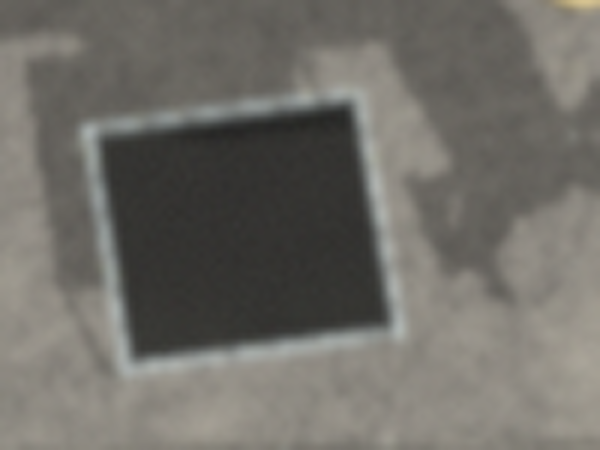

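View pics/c3.png

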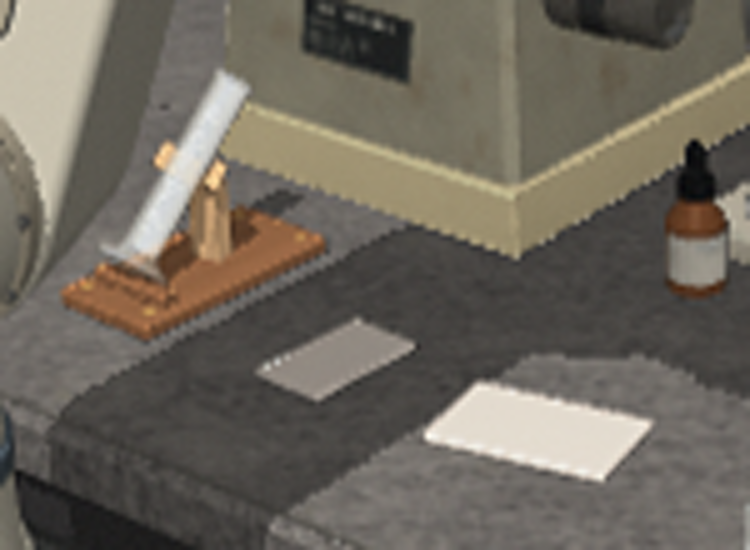

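The top view shows two candidates for the tile. The left one at (288,263) is the smaller, and the right one at (329,262) is the larger. The dark-padded step is at (410,263); the bare acrylic one at (513,167) is a decoy. The rest with the cylinder is at (249,256).

```bash
cat > h.py <<'E'
import numpy as np, cv2
from rig import *
def f_of(i): return 240/np.tan(np.radians(i["vertical_fov"]/2))
def ray(name,u,v,info):
    f=f_of(info); M=np.array(info["world_to_cam"])
    x,y=(u-info["cx"]),(v-info["cy"])
    if name=="wrist":
        r=np.hypot(x,y); th=r/f; d=np.array([np.sin(th)*x/max(r,1e-9),np.sin(th)*y/max(r,1e-9),np.cos(th)])
    else: d=np.array([x/f,y/f,1.])
    R=M[:3,:3]; return -R.T@M[:3,3], R.T@d
def at(name,u,v,z,info):
    o,d=ray(name,u,v,info); return o+d*(z-o[2])/d[2]
def proj(name,P,info):
    M=np.array(info["world_to_cam"]); p=M[:3,:3]@np.asarray(P)+M[:3,3]; f=f_of(info)
    if name=="wrist":
        r=np.hypot(p[0],p[1]); th=np.arctan2(r,p[2]); return np.array([info["cx"]+f*th*p[0]/r,info["cy"]+f*th*p[1]/r])
    return np.array([info["cx"]+f*p[0]/p[2],info["cy"]+f*p[1]/p[2]])
def quad(name,pts,z,info):
    P=np.array([at(name,u,v,z,info)[:2] for u,v in pts])
    c=P.mean(0); e=[P[(i+1)%4]-P[i] for i in range(4)]
    print("corners",P.round(1).tolist(),"c",c.round(1),"len",[round(np.hypot(*a),1) for a in e],"ang",[round(np.degrees(np.arctan2(a[1],a[0])),1) for a in e])
    return c
def rotm(r):
    from scipy.spatial.transform import Rotation as Ro
    return Ro.from_euler("xyz",r).as_matrix()
def st():
    s=sense(); print("t",s["clock"],"pos",s["eef_pos"].round(1),"rot",np.degrees(s["tcp_rot"]).round(2),"F",s["contact_force"].round(1),"op",round(s["opening"],3)); return s
def go(gp=None,yaw=None,tcp=None,s=None):
    """shift in tool axes(cm), roll(deg) to put grasp/tcp at point"""
    s=s or sense(); R=rotm(s["tcp_rot"]); d=np.array(tcp)-s["eef_pos"]
    print("tool shift cm",(R.T@d/10).round(2))
    if yaw is not None: print("roll deg (tool pointing down):",-(yaw-np.degrees(s["tcp_rot"][2])))
E
python3 - <<'E'
from h import *
i=camera_info("top")
def c1(p): return [(225+x/6,220+y/6) for x,y in p]
def c2(p): return [(370+x/6,225+y/6) for x,y in p]
print("tile"); quad("top",c1([(521,215),(700,178),(722,282),(545,325)]),6,i)
print("small"); quad("top",c1([(340,190),(423,190),(418,327),(333,327)]),6,i)
print("step"); quad("top",c2([(82,125),(362,90),(402,333),(122,375)]),81,i)
print("rest"); quad("top",c1([(90,94),(214,94),(204,342),(80,340)]),12,i)
print("foot/mouth"); print(at("top",225+115/6,220+110/6,118,i),at("top",225+137/6,220+300/6,28,i))
i=camera_info("scene")
def c3(p): return [(195+x/5,190+y/5) for x,y in p]
print("scene"); quad("scene",c3([(425,433),(477,382),(652,424),(603,480)]),6,i)
quad("scene",c3([(62,297),(145,338),(327,240),(245,205)]),12,i)
E
```

```text
tile
corners [[489.9, 66.1], [510.3, -41.6], [447.3, -53.4], [423.5, 52.5]] c [467.8   5.9] len [np.float64(109.7), np.float64(64.0), np.float64(108.6), np.float64(67.7)] ang [np.float64(-79.3), np.float64(-169.4), np.float64(102.7), np.float64(11.6)]
small
corners [[507.1, 174.9], [506.1, 124.9], [423.7, 128.3], [424.6, 179.2]] c [465.4 151.8] len [np.float64(50.0), np.float64(82.5), np.float64(50.8), np.float64(82.6)] ang [np.float64(-91.1), np.float64(177.6), np.float64(89.0), np.float64(-2.9)]
step
corners [[509.9, -184.6], [527.1, -344.8], [388.1, -359.9], [367.2, -201.9]] c [ 448.1 -272.8] len [np.float64(161.1), np.float64(139.8), np.float64(159.4), np.float64(143.8)] ang [np.float64(-83.9), np.float64(-173.8), np.float64(97.5), np.float64(6.9)]
rest
corners [[567.7, 325.6], [566.2, 250.4], [416.5, 255.3], [419.0, 329.4]] c [492.4 290.2] len [np.float64(75.2), np.float64(149.8), np.float64(74.1), np.float64(148.7)] ang [np.float64(-91.1), np.float64(178.1), np.float64(88.1), np.float64(-1.5)]
foot/mouth
[539.05515476 288.43110897 118.        ] [440.66832079 292.47622462  28.        ]
scene
corners [[427.7, 50.4], [488.6, 64.1], [508.9, -43.3], [445.8, -58.1]] c [467.7   3.3] len [np.float64(62.4), np.float64(109.3), np.float64(64.8), np.float64(110.0)] ang [np.float64(12.7), np.float64(-79.3), np.float64(-166.8), np.float64(99.5)]
corners [[414.7, 320.2], [407.4, 244.0], [563.4, 244.7], [569.6, 319.3]] c [488.8 282.1] len [np.float64(76.6), np.float64(156.0), np.float64(74.9), np.float64(154.9)] ang [np.float64(-95.5), np.float64(0.3), np.float64(85.2), np.float64(179.7)]
```

```bash
python3 - <<'E'
from h import *
st(); go(tcp=[468,5,300],yaw=11.5)
E
```

```text
t 0.15 pos [ 266.6 -565.1  404.1] rot [ 1.800e+02  6.000e-02 -6.474e+01] F [-0.1  0.8  1.4] op 0.999
tool shift cm [-42.96 -42.54  10.46]
roll deg (tool pointing down): -76.24108644954717
```

```bash
python3 -m creep '100 -10 -10 0 -10;100 -20 -20 0 -25;100 -30 -30 3 -40;100 -42.96 -42.54 10.4 -76.2;100 -42.96 -42.54 10.4 -76.2;100 -42.96 -42.54 10.4 -76.2;100 -42.96 -42.54 10.4 -76.2;100 -42.96 -42.54 10.4 -76.2;100 -42.96 -42.54 10.4 -76.2;100 -42.96 -42.54 10.4 -76.2;100 -42.96 -42.54 10.4 -76.2;100 -42.96 -42.54 10.4 -76.2;100 -42.96 -42.54 10.4 -76.2;100 -42.96 -42.54 10.4 -76.2;100 -42.96 -42.54 10.4 -76.2;100 -42.96 -42.54 10.4 -76.2;100 -42.96 -42.54 10.4 -76.2;100 -42.96 -42.54 10.4 -76.2'
python3 - <<'E'
from h import *
st(); i=camera_info("wrist"); p,d=grab_frame("wrist"); cv2.imwrite("pics/w1.png",p); np.save("w1.npy",d)
import pickle; pickle.dump(i,open("w1.pkl","wb"))
for P in [(468,5,6),(448,-273,81)]: print(proj("wrist",P,i))
E
```

```text
clock: 1.95
eef_pos: [467.8, 4.2, 300.8]
tcp_rot: [-3.141, -0.0, 0.198]
contact_force: [0.1, 0.0, 0.1]
opening: 1.0
t 1.95 pos [467.8   4.2 300.8] rot [-179.95   -0.     11.37] F [0.1 0.  0.1] op 1.0
[322.82846665 226.77115874]
[243.96132844 523.87454255]
```

View pics/w1.png

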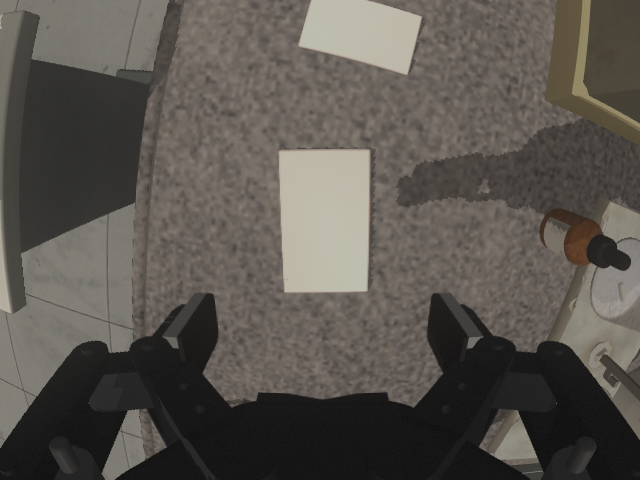

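The big tile is centred in view with corners at about (278,150), (371,149), (368,292) and (284,292). The small tile is at (360,35).

```bash
python3 - <<'E'
from h import *
import pickle
i=pickle.load(open("w1.pkl","rb"))
p=cv2.imread("pics/w1.png")
c=cv2.cvtColor(p,cv2.COLOR_BGR2GRAY)[130:310,260:390]
_,b=cv2.threshold(c,170,255,0)
cs=max(cv2.findContours(b,0,1)[0],key=cv2.contourArea).reshape(-1,2)+[260,130]
P=np.array([at("wrist",u,v,6,i)[:2] for u,v in cs],np.float32)
print(cv2.minAreaRect(P))
quad("wrist",[(278,150),(371,149),(368,292),(284,292)],6,i)
c=camera_info("top");t,d=grab_frame("top");cv2.imwrite("pics/top1.png",t)
E
```

```text
((468.7161865234375, 7.233280181884766), (64.0494155883789, 107.47805786132812), 12.058207511901855)
corners [[425.7, 53.9], [490.2, 67.7], [513.0, -39.5], [448.7, -52.3]] c [469.4   7.5] len [np.float64(66.0), np.float64(109.6), np.float64(65.6), np.float64(108.7)] ang [np.float64(12.1), np.float64(-78.0), np.float64(-168.7), np.float64(102.2)]
```

```bash
python3 - <<'E'
from h import *
st(); go(tcp=[468.7,6.3,180],yaw=12)
E
python3 -m creep '90 0.1 -0.2 5 -0.6;88 0.1 -0.2 9 -0.6;88 0.1 -0.2 11 -0.6;88 0.1 -0.2 12 -0.6;88 0.1 -0.2 12.1 -0.6;88 0.1 -0.2 12.1 -0.6' 30
python3 - <<'E'
from h import *
st(); i=camera_info("wrist"); p,d=grab_frame("wrist"); cv2.imwrite("pics/w2.png",p)
E
```

```text
t 2.05 pos [467.9   4.5 300.8] rot [-179.94   -0.     11.39] F [ 0.8 -0.   0.2] op 1.001
tool shift cm [ 0.11 -0.15 12.08]
roll deg (tool pointing down): -0.6091270343898785
clock: 2.65
eef_pos: [468.9, 6.6, 180.4]
tcp_rot: [-3.141, -0.001, 0.209]
contact_force: [1.0, 0.0, 0.4]
opening: 0.878
t 2.65 pos [468.9   6.6 180.4] rot [-1.7995e+02 -5.0000e-02  1.1980e+01] F [1.  0.  0.4] op 0.878
```

View pics/w2.png

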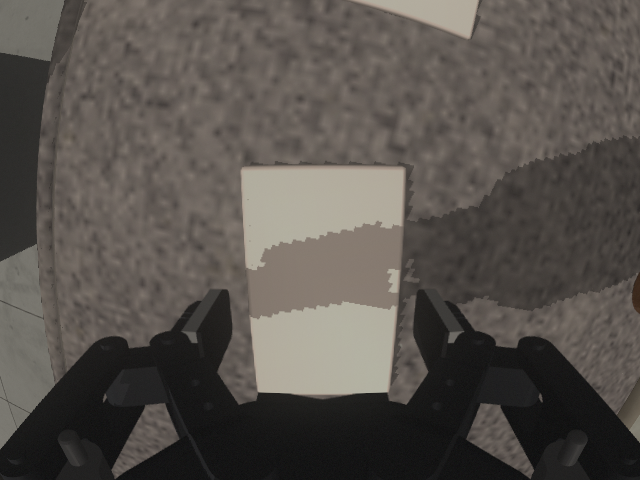

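```bash
python3 -m creep '86 0 0 0.4 0;86 0 0 0.8 0;86 0 0 1.0 0;86 0 0 1.0 0' 30; python3 -m creep '86 0 0 0.1 0;86 0 0 0.2 0;86 0 0 0.2 0' 30;python3 - <<'E'
from h import *
st(); i=camera_info("wrist"); p,d=grab_frame("wrist"); cv2.imwrite("pics/w3.png",cv2.resize(p[260:420,150:490],None,fx=2.3,fy=2.3))
E
```

```text
clock: 3.1
eef_pos: [469.0, 6.7, 170.6]
tcp_rot: [-3.141, -0.001, 0.209]
contact_force: [-0.0, 0.8, 0.4]
opening: 0.862
clock: 3.4
eef_pos: [469.0, 6.7, 168.5]
tcp_rot: [-3.141, -0.001, 0.209]
contact_force: [0.3, 0.6, 0.3]
opening: 0.858
t 3.4 pos [469.    6.7 168.5] rot [-1.7996e+02 -8.0000e-02  1.1990e+01] F [0.3 0.6 0.3] op 0.858
```

View pics/w3.png

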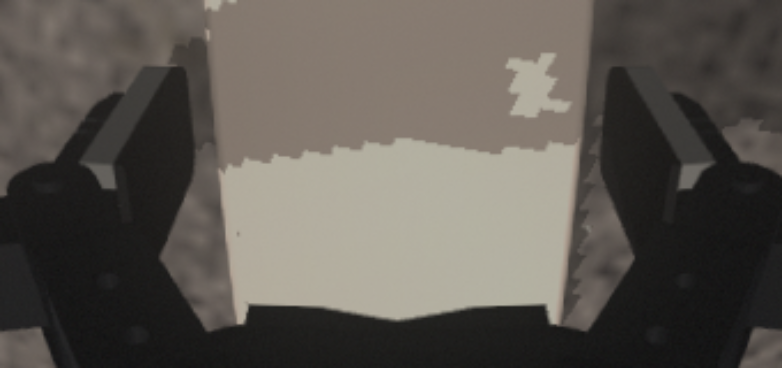

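Fingers straddle the tile and nothing has touched yet. I'm lowering in 1 mm steps.

```bash
python3 -m creep '84 0 0 0.1 0;84 0 0 0.2 0;84 0 0 0.2 0' 30; python3 -m creep '84 0 0 0.1 0;84 0 0 0.1 0' 30;python3 -m creep '84 0 0 0.1 0;84 0 0 0.1 0' 30
```

```text
clock: 3.75
eef_pos: [468.9, 6.7, 166.4]
tcp_rot: [-3.141, -0.001, 0.209]
contact_force: [0.1, 0.3, 0.4]
opening: 0.837
clock: 3.95
eef_pos: [468.9, 6.7, 165.3]
tcp_rot: [-3.141, -0.001, 0.209]
contact_force: [-0.2, 0.2, -1.1]
opening: 0.838
clock: 4.15
eef_pos: [468.9, 6.7, 165.1]
tcp_rot: [-3.141, -0.001, 0.209]
contact_force: [-3.3, -0.7, 16.9]
opening: 0.841
```

```bash
python3 -m creep '84 0 0 -0.2 0;80 0 0 -0.2 0;70 0 0 -0.2 0;70 0 0 -0.2 0;70 0 0 -0.2 0;70 0 0 -0.2 0;70 0 0 -0.2 0' 40; python3 -m creep '70 0 0 -0.5 0;70 0 0 -1 0;70 0 0 -2 0;70 0 0 -3 0;70 0 0 -3 0' 40; python3 - <<'E'
from h import *
st(); i=camera_info("wrist"); p,d=grab_frame("wrist"); cv2.imwrite("pics/w4.png",p)
E
```

```text
clock: 4.85
eef_pos: [469.1, 6.7, 167.7]
tcp_rot: [-3.141, -0.001, 0.209]
contact_force: [-3.0, -0.2, 13.3]
opening: 0.757
clock: 5.35
eef_pos: [469.7, 6.7, 199.1]
tcp_rot: [-3.141, -0.004, 0.209]
contact_force: [0.3, -0.5, -0.6]
opening: 0.749
t 5.35 pos [469.7   6.7 199.1] rot [-179.99   -0.22   11.99] F [ 0.3 -0.5 -0.6] op 0.749
```

View pics/w4.png

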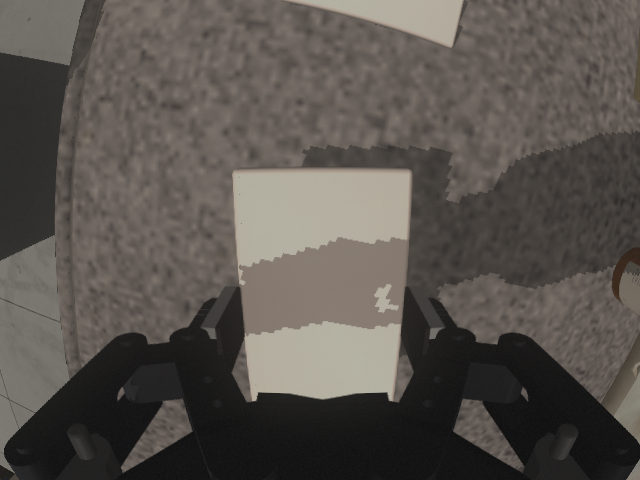

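```bash
python3 - <<'E'
from h import *
st(); go(tcp=[468,-80,310],yaw=7); go(tcp=[468,-273,310],yaw=7);go(tcp=[448,-273,310],yaw=7)
i=camera_info("wrist");M=i["world_to_cam"]; 
E
```

```text
t 5.4 pos [469.5   6.6 198.6] rot [-179.98   -0.19   11.98] F [ 0.1  0.3 -1.7] op 0.753
tool shift cm [ -1.91   8.44 -11.15]
roll deg (tool pointing down): 4.984759675099085
tool shift cm [ -5.91  27.32 -11.17]
roll deg (tool pointing down): 4.984759675099085
tool shift cm [ -7.87  26.91 -11.18]
roll deg (tool pointing down): 4.984759675099085
```

```bash
python3 -m creep '70 -0.5 0.5 -3 0;70 -1 2 -6 1;70 -2 5 -9 2;70 -3 8 -11.2 3;70 -4 11.5 -11.2 4;70 -5 15 -11.2 5;70 -6 18.5 -11.2 5;70 -7 22 -11.2 5;70 -7.6 25 -11.2 5;70 -7.87 26.5 -11.2 5;70 -7.87 26.9 -11.2 5;70 -7.87 26.9 -11.2 5;70 -7.87 26.9 -11.2 5' ; python3 - <<'E'
from h import *
st()
p=cv2.imread("pics/scene0.png")
c=p[250:345,330:450]; cv2.imwrite("pics/c4.png",cv2.resize(c,None,fx=6,fy=6,interpolation=cv2.INTER_CUBIC))
for n in("top","scene"):
  q,d=grab_frame(n); cv2.imwrite(f"pics/{n}2.png",q)
i=camera_info("wrist"); p,d=grab_frame("wrist"); cv2.imwrite("pics/w5.png",p)
E
```

```text
clock: 6.7
eef_pos: [448.0, -271.9, 310.0]
tcp_rot: [-3.14, -0.003, 0.123]
contact_force: [-1.0, -1.0, -1.8]
opening: 0.758
t 6.7 pos [ 448.  -271.9  310. ] rot [-1.7992e+02 -1.6000e-01  7.0200e+00] F [-1.  -1.  -1.8] op 0.758
```

View pics/c4.png

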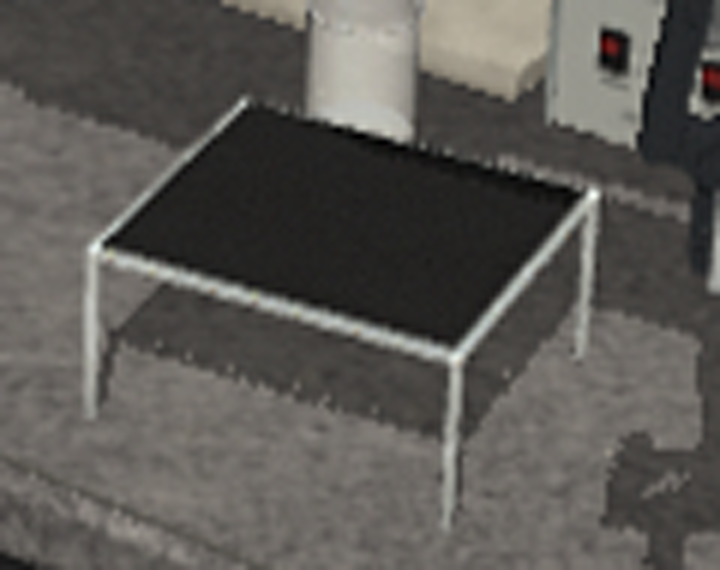

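View pics/w5.png

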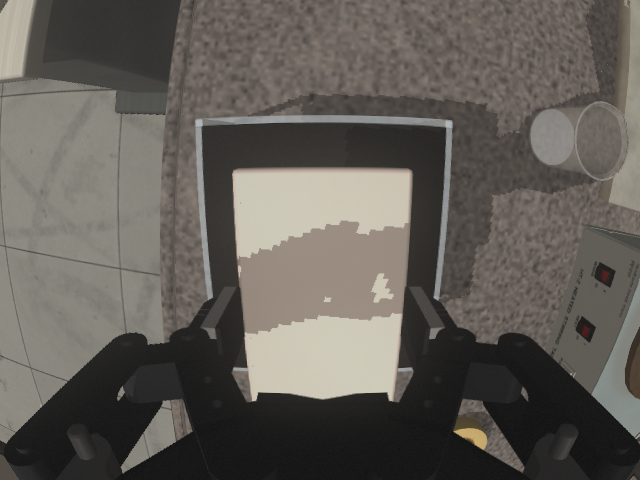

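View pics/scene2.png

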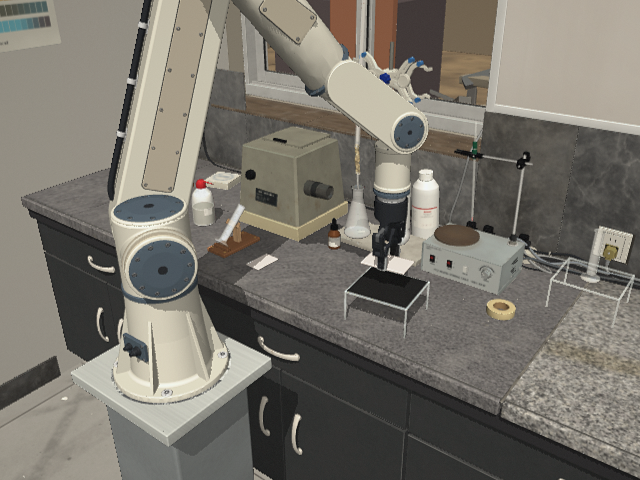

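```bash
python3 - <<'E'
from h import *
i=camera_info("wrist")
for p in [(198,121),(450,124),(410,370),(240,370)]: print(at("wrist",*p,80,i).round(1))
i=camera_info("scene")
quad("scene",[(330+x/6,250+y/6) for x,y in [(92,245),(246,100),(596,192),(457,355)]],80,i)
E
```

```text
[ 371.5 -203.5   80. ]
[ 509.3 -187.9   80. ]
[ 516.9 -345.3   80. ]
[ 404.4 -358.7   80. ]
corners [[372.6, -205.0], [508.1, -189.6], [527.6, -345.5], [389.2, -361.3]] c [ 449.4 -275.3] len [np.float64(136.3), np.float64(157.1), np.float64(139.2), np.float64(157.1)] ang [np.float64(6.5), np.float64(-82.9), np.float64(-173.5), np.float64(96.1)]
```

```bash
python3 -m creep '70 0.1 0.28 2 0;70 0.1 0.28 4 0;70 0.1 0.28 5 0;70 0.1 0.28 5.6 0;70 0.1 0.28 5.8 0;70 0.1 0.28 5.8 0';  python3 -m creep '70 0 0 0.1 0;70 0 0 0.1 0'; python3 -m creep '70 0 0 0.1 0;70 0 0 0.1 0'
```

```text
clock: 7.45
eef_pos: [449.8, -274.5, 252.5]
tcp_rot: [-3.141, -0.003, 0.123]
contact_force: [0.7, -0.2, -0.5]
opening: 0.754
clock: 7.65
eef_pos: [450.0, -274.6, 252.0]
tcp_rot: [-3.141, -0.004, 0.123]
contact_force: [-0.7, 0.6, -1.0]
opening: 0.752
clock: 7.85
eef_pos: [450.0, -274.7, 251.2]
tcp_rot: [3.141, -0.004, 0.123]
contact_force: [-0.5, 0.8, -1.4]
opening: 0.754
```

```bash
python3 -m creep '70 0 0 0.1 0;70 0 0 0.1 0'; python3 -m creep '70 0 0 0.1 0;70 0 0 0.1 0';python3 -m creep '70 0 0 0.1 0;70 0 0 0.1 0'
```

```text
clock: 8.05
eef_pos: [450.0, -274.7, 250.1]
tcp_rot: [3.141, -0.004, 0.123]
contact_force: [-0.7, -0.3, -1.0]
opening: 0.753
clock: 8.25
eef_pos: [450.0, -274.6, 249.0]
tcp_rot: [-3.142, -0.004, 0.123]
contact_force: [-0.9, 0.1, -0.6]
opening: 0.754
clock: 8.45
eef_pos: [450.0, -274.7, 248.8]
tcp_rot: [-3.142, -0.004, 0.123]
contact_force: [-2.3, 2.4, 12.0]
opening: 0.753
```

```bash
python3 -m creep '80 0 0 -0.03 0;86 0 0 -0.1 0;90 0 0 -0.1 0;92 0 0 -0.1 0;92 0 0 -0.1 0'; python3 -m creep '92 0 0 -1 0;92 0 0 -3 0;92 0 0 -6 0;92 0 0 -8 0;92 0 0 -8 0'; python3 - <<'E'
from h import *
st()
i=camera_info("wrist"); p,d=grab_frame("wrist"); cv2.imwrite("pics/w6.png",p)
E
```

```text
clock: 8.95
eef_pos: [450.0, -274.7, 249.7]
tcp_rot: [-3.141, -0.004, 0.123]
contact_force: [0.4, 0.7, 0.3]
opening: 0.916
clock: 9.45
eef_pos: [450.6, -275.3, 333.0]
tcp_rot: [3.138, -0.008, 0.123]
contact_force: [0.0, -0.2, 0.5]
opening: 0.923
t 9.45 pos [ 450.6 -275.3  333. ] rot [179.82  -0.47   7.06] F [ 0.  -0.2  0.5] op 0.923
```

View pics/w6.png

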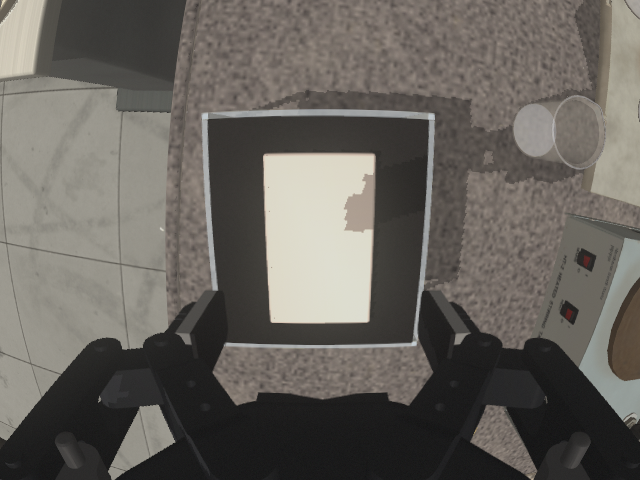

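```bash
python3 - <<'E'
from h import *
st(); i=camera_info("wrist")
quad("wrist",[(263,154),(375,153),(370,323),(269,323)],87,i)
quad("wrist",[(203,113),(435,115),(415,346),(226,346)],80,i)
go(tcp=[490,287,340],yaw=-92)
E
```

```text
t 9.5 pos [ 450.1 -275.   331.4] rot [179.89  -0.38   7.06] F [ 0.5 -0.7 -0.5] op 0.919
corners [[410.8, -223.2], [474.7, -214.8], [489.2, -322.9], [423.3, -330.9]] c [ 449.5 -273. ] len [np.float64(64.5), np.float64(109.1), np.float64(66.4), np.float64(108.5)] ang [np.float64(7.5), np.float64(-82.4), np.float64(-173.1), np.float64(96.6)]
corners [[370.0, -201.9], [509.2, -186.0], [526.9, -342.7], [392.9, -358.8]] c [ 449.8 -272.4] len [np.float64(140.1), np.float64(157.6), np.float64(134.9), np.float64(158.6)] ang [np.float64(6.5), np.float64(-83.6), np.float64(-173.1), np.float64(98.3)]
tool shift cm [ 10.88 -55.28  -0.9 ]
roll deg (tool pointing down): 99.06363010306865
```

Tile and step centres agree within 1 mm. Next I'm moving over the rest to look.

```bash
python3 -m creep '100 1 -5 -0.9 8;100 2 -10 -0.9 16;100 3 -15 -0.9 24;100 4 -20 -0.9 32;100 5 -25 -0.9 40;100 6 -30 -0.9 48;100 7 -35 -0.9 56;100 8 -40 -0.9 64;100 9 -45 -0.9 72;100 10 -50 -0.9 80;100 10.9 -55.3 -0.9 88;100 10.9 -55.3 -0.9 96;100 10.9 -55.3 -0.9 99;100 10.9 -55.3 -0.9 99;100 10.9 -55.3 -0.9 99;100 10.9 -55.3 -0.9 99'; python3 - <<'E'
from h import *
import pickle
st()
i=camera_info("wrist"); p,d=grab_frame("wrist"); cv2.imwrite("pics/w7.png",p);pickle.dump((i,p,d),open("w7.pkl","wb"))
E
```

```text
clock: 11.1
eef_pos: [489.9, 286.2, 339.3]
tcp_rot: [-3.136, -0.002, -1.603]
contact_force: [-1.0, 0.1, 0.1]
opening: 1.002
t 11.1 pos [489.9 286.2 339.3] rot [-1.7969e+02 -1.2000e-01 -9.1850e+01] F [-1.   0.1  0.1] op 1.002
```

View pics/w7.png

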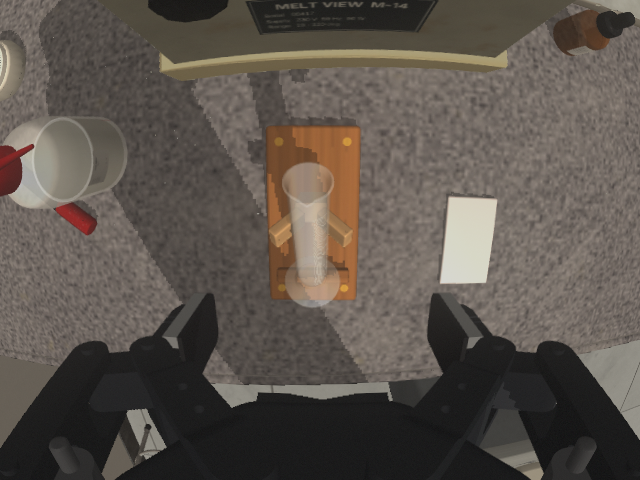

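```bash
python3 - <<'E'
from h import *
import pickle
i,p,d=pickle.load(open("w7.pkl","rb"))
c=quad("wrist",[(267,127),(360,127),(356,300),(271,299)],12,i)
print("mouth",at("wrist",308,182,118,i)); print("foot",at("wrist",313,284,28,i))
for q in [(275,240),(290,222),(333,222),(350,240)]: print(at("wrist",*q,85,i))
cv2.imwrite("pics/c7.png",cv2.resize(p[110:310,230:390],None,fx=3.7,fy=3,interpolation=cv2.INTER_CUBIC))
print(d[155:300:8,308]); print(d[215:245:3,275:292:3])
E
```

```text
corners [[568.6, 325.7], [565.9, 251.9], [418.1, 256.8], [421.3, 331.8]] c [493.5 291.5] len [np.float64(73.8), np.float64(147.9), np.float64(75.1), np.float64(147.4)] ang [np.float64(-92.1), np.float64(178.1), np.float64(87.5), np.float64(-2.4)]
mouth [535.38255168 290.45744299 118.        ]
foot [441.40388784 293.41708179  28.        ]
[495.6329137  314.08653719  85.        ]
[506.9307656  303.94578329  85.        ]
[506.04188222 277.26574359  85.        ]
[494.09751056 266.85319497  85.        ]
[290.6622  197.5519  201.90633 207.2615  212.41339 219.55423 189.00139
 193.8142  200.5665  207.00272 214.30283 222.03935 230.48907 242.101
 250.9044  262.28784 275.61246 286.78214 287.09268]
[[303.07217 302.5548  301.60428 302.94443 241.89017 210.29521]
 [304.03793 304.16357 238.9578  239.67975 238.49193 215.72835]
 [303.7582  303.6462  236.99678 237.65596 238.29578 218.32434]
 [238.17146 235.94794 236.47925 235.73476 237.76498 238.3214 ]
 [235.13617 236.1442  236.65424 236.37936 236.82605 240.49963]
 [235.38199 235.50902 235.92575 236.8197  239.10062 241.37982]
 [233.51205 234.33739 236.2808  239.08362 243.0051  245.34991]
 [233.23576 234.70657 239.05922 240.66408 246.18408   0.     ]
 [238.00829 238.43497 241.70782 245.70123 307.78406 307.51028]
 [239.28664 240.88272 243.5194  308.24353 308.51746 309.37445]]
```

View pics/c7.png

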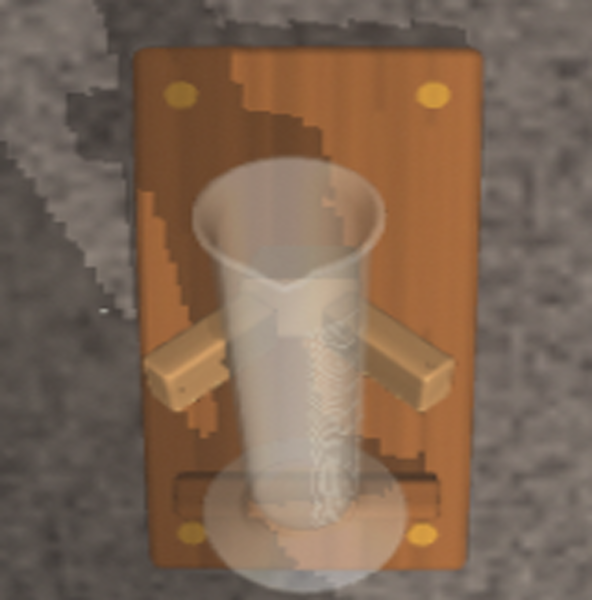

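```bash
python3 - <<'E'
from h import *
st(); go(tcp=[516.5,290.8,256],yaw=-92)
E
```

```text
t 11.15 pos [490.  286.1 339.6] rot [-1.7967e+02 -1.0000e-01 -9.1900e+01] F [0.5 0.2 0.6] op 0.999
tool shift cm [-0.57 -2.59  8.37]
roll deg (tool pointing down): 0.09615817412306171
```

```bash
python3 -m creep '100 -0.57 -2.6 1 0;100 -0.57 -2.6 4 0;100 -0.57 -2.6 6.5 0;100 -0.57 -2.6 8 0;100 -0.57 -2.6 8.35 0;100 -0.57 -2.6 8.35 0'; python3 - <<'E'
from h import *
import pickle
st()
i=camera_info("wrist"); p,d=grab_frame("wrist"); cv2.imwrite("pics/w8.png",p);pickle.dump((i,p,d),open("w8.pkl","wb"))
q,d=grab_frame("scene"); cv2.imwrite("pics/s8.png",cv2.resize(q[150:290,170:350],None,fx=4,fy=4))
E
```

```text
clock: 11.75
eef_pos: [516.7, 290.3, 256.2]
tcp_rot: [-3.136, -0.002, -1.604]
contact_force: [0.1, 0.1, 0.1]
opening: 1.0
t 11.75 pos [516.7 290.3 256.2] rot [-1.7969e+02 -1.2000e-01 -9.1920e+01] F [0.1 0.1 0.1] op 1.0
```

View pics/w8.png

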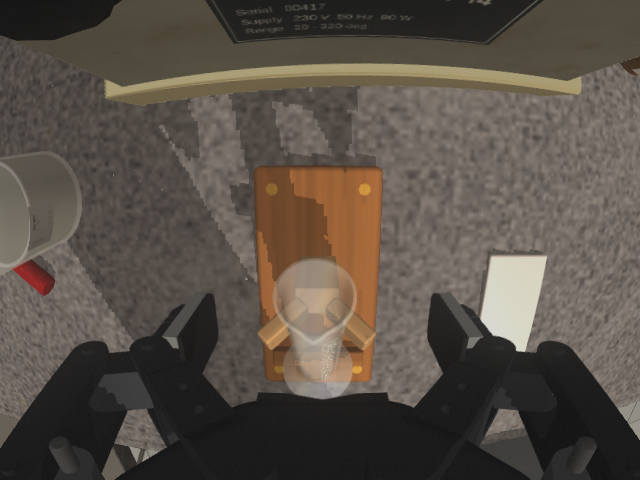

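View pics/s8.png

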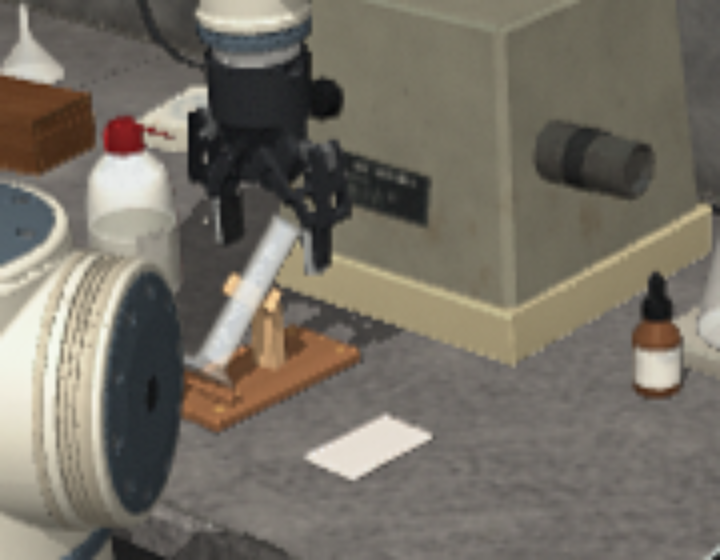

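```bash
python3 - <<'E'
from h import *
import pickle
i,p,d=pickle.load(open("w8.pkl","rb"))
print(at("wrist",315,300,118,i)); print(at("wrist",318,372,28,i)); 
for y in (274,356): print(at("wrist",y,300,118,i))
# grip point projection
s=sense(); R=rotm(s["tcp_rot"]); G=s["eef_pos"]+R[:,2]*154; print(G,proj("wrist",G,i))
E
```

```text
[534.49872358 290.55887422 118.        ]
[440.31245333 293.87090413  28.        ]
[534.82929511 303.77382542 118.        ]
[533.98764693 277.40219015 118.        ]
[518.20493224 290.60674008 103.33430351] [317.24693614 322.69802524]
```

```bash
python3 -m creep '70 0 0 0 0;50 0 0 0 0;42 0 0 0 0;38 0 0 0 0;34 0 0 0 0;30 0 0 0 0;25 0 0 0 0;20 0 0 0 0;20 0 0 0 0;20 0 0 0 0' 25; python3 - <<'E'
from h import *
st()
p,d=grab_frame("wrist"); cv2.imwrite("pics/w9.png",p)
E
```

```text
clock: 12.85
eef_pos: [517.4, 291.5, 257.8]
tcp_rot: [-3.133, 0.001, -1.604]
contact_force: [-0.2, 5.8, 1.8]
opening: 0.302
t 12.85 pos [517.4 291.5 257.8] rot [-1.7952e+02  5.0000e-02 -9.1920e+01] F [-0.2  5.8  1.8] op 0.302
```

View pics/w9.png

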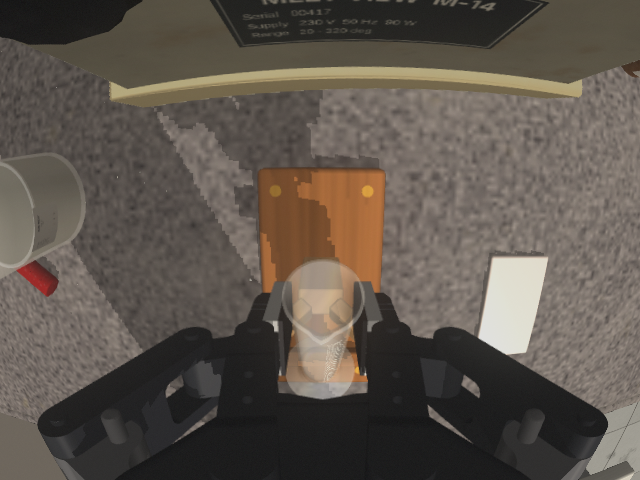

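```bash
python3 -m creep '20 0 0 -0.5 0;20 0 0 -1 0;20 0 0 -2 0;20 0 0 -3.5 0;20 0 0 -5 0;20 0 0 -7 0;20 0 0 -9 0;20 0 0 -10 0;20 0 0 -10 0'; python3 - <<'E'
from h import *
st()
p,d=grab_frame("wrist"); cv2.imwrite("pics/w10.png",p)
q,d=grab_frame("scene"); cv2.imwrite("pics/s10.png",cv2.resize(q[100:290,140:350],None,fx=3.5,fy=3))
E
```

```text
clock: 13.8
eef_pos: [517.0, 291.7, 360.1]
tcp_rot: [-3.13, 0.003, -1.605]
contact_force: [-0.1, 0.4, -1.2]
opening: 0.301
t 13.8 pos [517.  291.7 360.1] rot [-1.7935e+02  1.5000e-01 -9.1930e+01] F [-0.1  0.4 -1.2] op 0.301
```

View pics/w10.png

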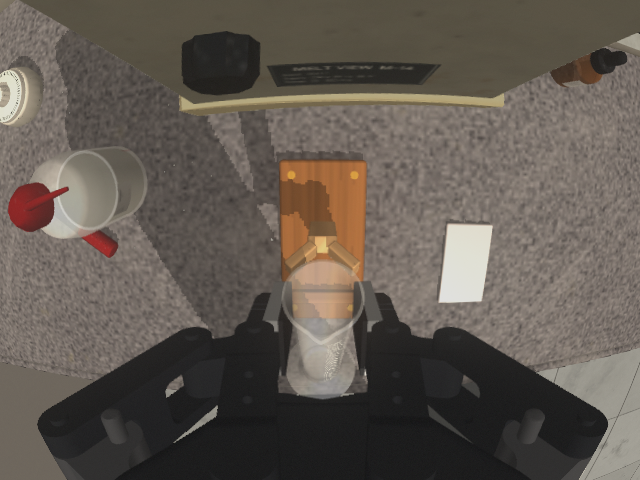

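View pics/s10.png

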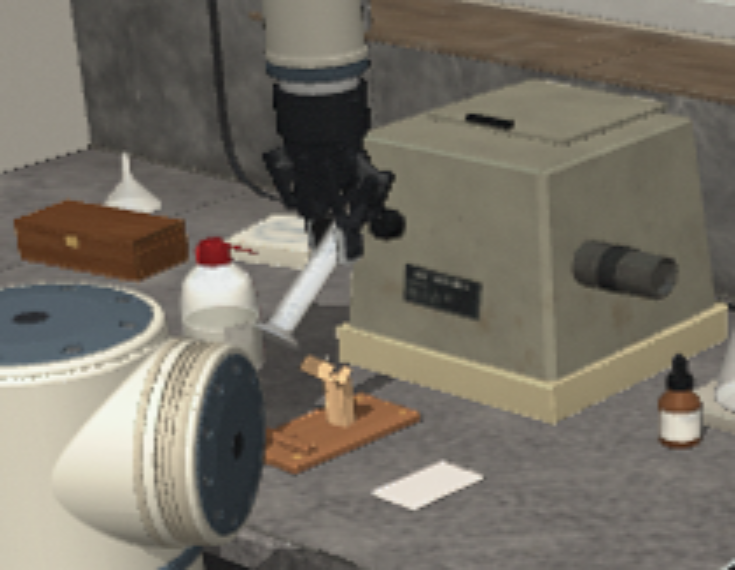

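```bash
python3 - <<'E'
from h import *
s=st(); go(tcp=[427.4,-85,360],yaw=6.6)
E
```

```text
t 13.9 pos [516.4 291.3 357.7] rot [-1.7953e+02  4.0000e-02 -9.1930e+01] F [ 0.8 -0.1 -1.6] op 0.3
tool shift cm [37.91  7.62 -0.32]
roll deg (tool pointing down): -98.53123455534396
```

```bash
python3 -m creep '20 1 0.2 -0.3 -3;20 3 0.6 -0.3 -8;20 5.5 1.1 -0.3 -15;20 8.5 1.7 -0.3 -22;20 12 2.4 -0.3 -30;20 15.5 3.1 -0.3 -38;20 19 3.8 -0.3 -46;20 22.5 4.5 -0.3 -54;20 26 5.2 -0.3 -62;20 29.5 5.9 -0.3 -70;20 32.5 6.5 -0.3 -78;20 35 7 -0.3 -85;20 36.8 7.4 -0.3 -91;20 37.6 7.6 -0.3 -96;20 37.9 7.6 -0.3 -98.5;20 37.9 7.6 -0.3 -98.5;20 37.9 7.6 -0.3 -98.5'; python3 - <<'E'
from h import *
st();go(tcp=[427.4,-85,268],yaw=6.6)
p,d=grab_frame("wrist"); cv2.imwrite("pics/w11.png",p)
q,d=grab_frame("scene"); cv2.imwrite("pics/s11.png",cv2.resize(q[130:360,240:450],None,fx=3,fy=2.6))
E
```

```text
clock: 15.6
eef_pos: [427.4, -84.8, 359.2]
tcp_rot: [-3.142, -0.007, 0.113]
contact_force: [-0.1, -0.4, -0.7]
opening: 0.304
t 15.6 pos [427.4 -84.8 359.2] rot [-180.     -0.4     6.47] F [-0.1 -0.4 -0.7] op 0.304
tool shift cm [-0.06  0.02  9.12]
roll deg (tool pointing down): -0.12501292636018047
```

View pics/w11.png

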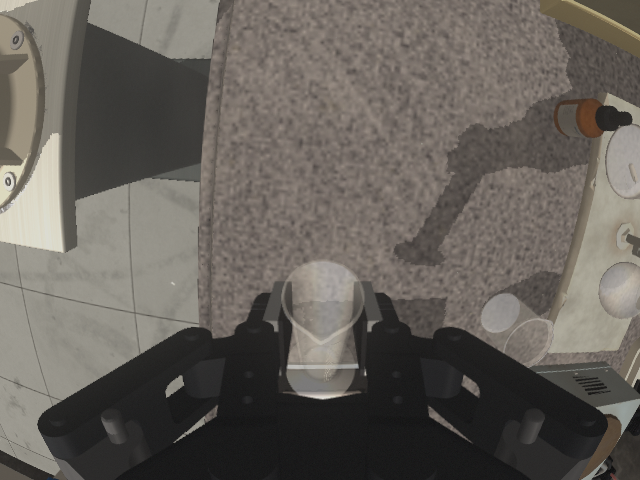

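View pics/s11.png

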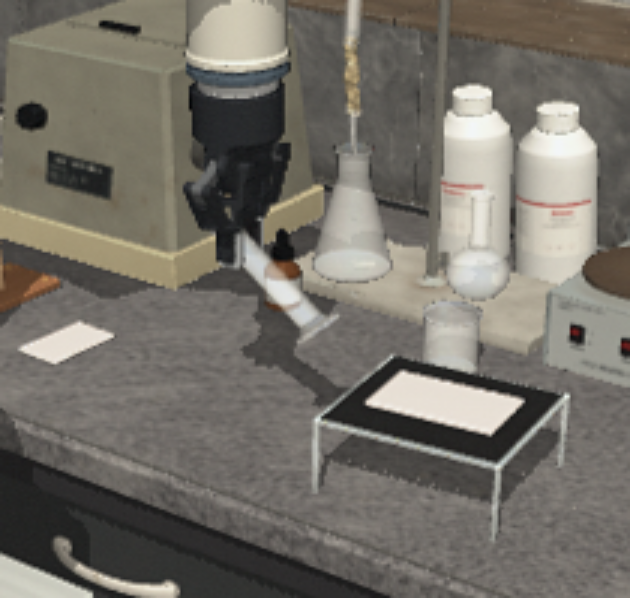

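```bash
python3 -m creep '20 0 0 2 0;20 0 0 5 0;20 0 0 7.5 0;20 0 0 8.8 0;20 0 0 9.1 0;20 0 0 9.1 0;20 0 0.5 9.1 0;20 0 1 9.1 0;20 0 1.2 9.1 0;20 0 1.2 9.1 0'; python3 -m creep '20 0 0.2 0 0;20 0 0.4 0 0;20 0 0.6 0 0;20 0 0.8 0 0;20 0 0.8 0 0';  python3 - <<'E'
from h import *
st();
p,d=grab_frame("wrist"); cv2.imwrite("pics/w12.png",p)
q,d=grab_frame("scene"); cv2.imwrite("pics/s12.png",cv2.resize(q[180:350,270:450],None,fx=4,fy=3.5))
E
```

```text
clock: 16.7
eef_pos: [429.8, -96.9, 268.9]
tcp_rot: [3.141, -0.009, 0.113]
contact_force: [-1.1, 0.5, -1.6]
opening: 0.297
clock: 17.2
eef_pos: [430.5, -104.2, 269.0]
tcp_rot: [-3.14, -0.008, 0.112]
contact_force: [-1.4, 9.8, 5.5]
opening: 0.299
t 17.2 pos [ 430.5 -104.2  269. ] rot [-179.89   -0.45    6.41] F [-1.4  9.8  5.5] op 0.299
```

View pics/s12.png

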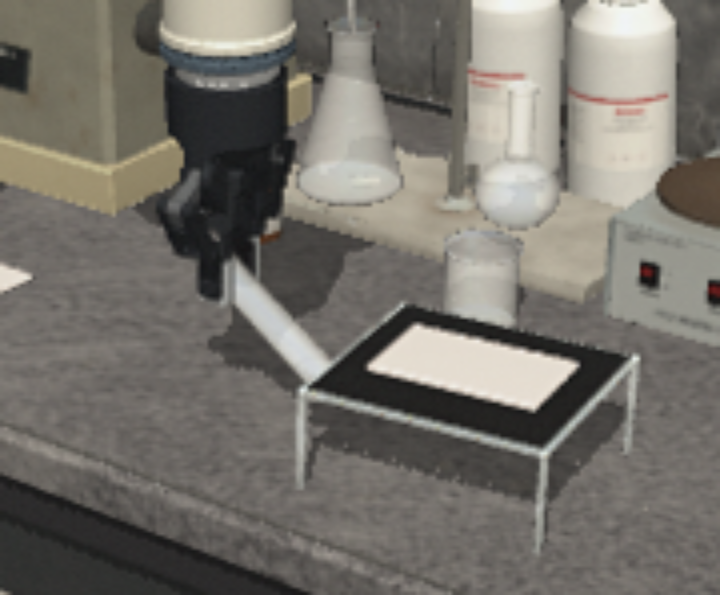

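```bash
python3 -m creep '20 0 0.3 -0.35 0;20 0 0.58 -0.75 0;20 0 0.88 -1.1 0;20 0 1.17 -1.48 0;20 0 1.17 -1.48 0' 20; python3 -m creep '20 0 0.3 -0.3 0;20 0 0.7 -0.65 0;20 0 1.05 -0.95 0;20 0 1.4 -1.25 0;20 0 1.4 -1.25 0' 20;  python3 - <<'E'
from h import *
st();
p,d=grab_frame("wrist"); cv2.imwrite("pics/w13.png",p)
q,d=grab_frame("scene"); cv2.imwrite("pics/s13.png",cv2.resize(q[180:350,270:450],None,fx=4,fy=3.5))
E
```

```text
clock: 17.8
eef_pos: [431.4, -115.8, 283.9]
tcp_rot: [-3.139, -0.007, 0.112]
contact_force: [-2.5, 3.6, 0.7]
opening: 0.303
clock: 18.3
eef_pos: [432.9, -130.3, 296.8]
tcp_rot: [-3.139, -0.007, 0.111]
contact_force: [-1.5, 3.6, 0.3]
opening: 0.299
t 18.3 pos [ 432.9 -130.3  296.8] rot [-179.88   -0.43    6.37] F [-1.5  3.6  0.3] op 0.299
```

View pics/s13.png

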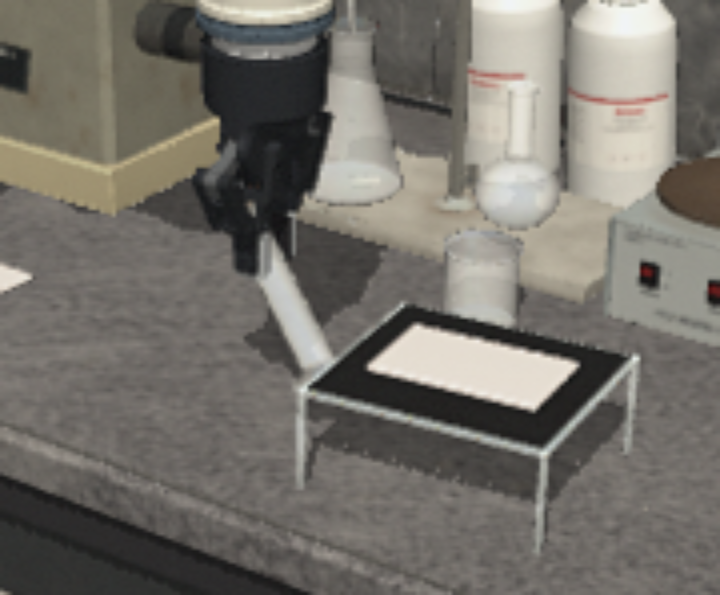

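View pics/w13.png

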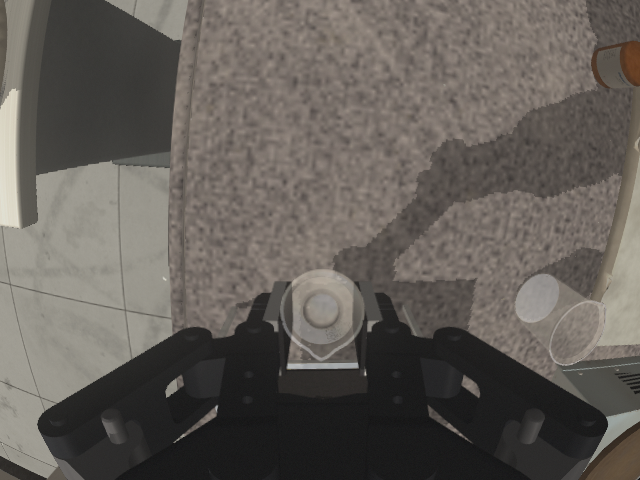

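```bash
python3 -m creep '20 0 0.4 -0.27 0;20 0 0.8 -0.52 0;20 0 1.2 -0.76 0;20 0 1.6 -0.99 0;20 0 2.05 -1.2 0;20 0 2.5 -1.38 0;20 0 2.9 -1.53 0;20 0 3.36 -1.69 0;20 0 3.8 -1.81 0;20 0 4.2 -1.9 0;20 0 4.2 -1.9 0' 20;  python3 - <<'E'
from h import *
import pickle
st();
i=camera_info("wrist")
p,d=grab_frame("wrist"); cv2.imwrite("pics/w14.png",p); pickle.dump((i,p,d),open("w14.pkl","wb"))
q,d=grab_frame("scene"); cv2.imwrite("pics/s14.png",cv2.resize(q[180:350,270:450],None,fx=4,fy=3.5))
E
```

```text
clock: 19.5
eef_pos: [437.6, -172.3, 315.5]
tcp_rot: [-3.14, -0.008, 0.111]
contact_force: [0.1, 1.7, 0.5]
opening: 0.302
t 19.5 pos [ 437.6 -172.3  315.5] rot [-179.9    -0.45    6.36] F [0.1 1.7 0.5] op 0.302
```

View pics/s14.png

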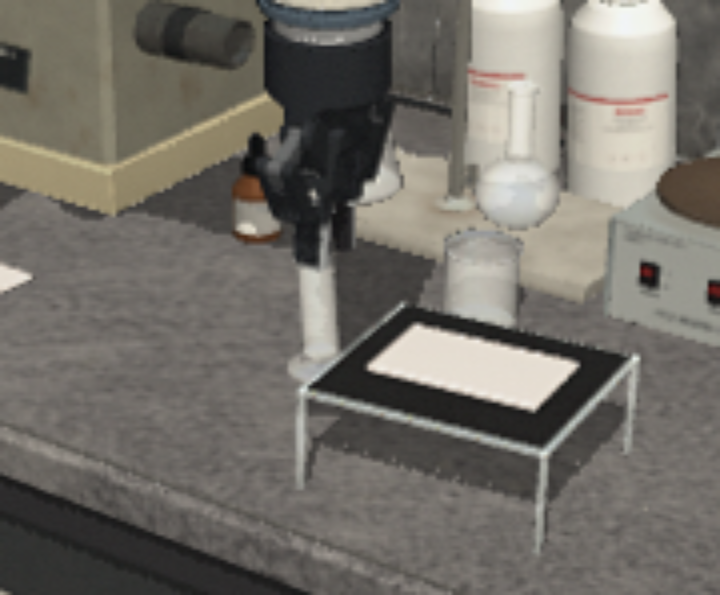

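View pics/w14.png

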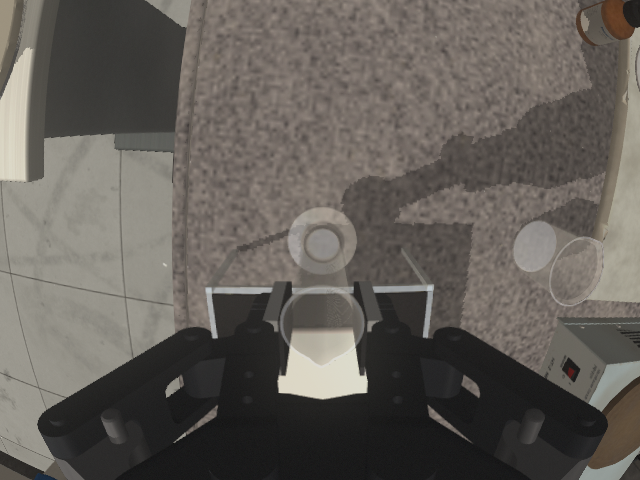

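```bash
python3 - <<'E'
from h import *
import pickle
i,p,d=pickle.load(open("w14.pkl","rb"))
f=at("wrist",322,241,55,i); m=at("wrist",321,322,183,i); print(f,m)
st(); go(tcp=[437.6,-172.3,372],yaw=6.4); go(tcp=[449.7,-273.5,372],yaw=7)
E
```

```text
[ 439.38711864 -171.97967083   55.        ] [ 436.84131753 -161.17515779  183.        ]
t 19.6 pos [ 437.5 -172.   315.4] rot [-179.9    -0.45    6.37] F [-0.3  1.  -1.1] op 0.302
tool shift cm [ 0.05  0.02 -5.66]
roll deg (tool pointing down): -0.02936377745174834
tool shift cm [ 0.13 10.22 -5.68]
roll deg (tool pointing down): -0.629363777451748
```

```bash
python3 -m creep '20 0 -0.3 0 0;20 0 -0.3 -1 0;20 0 -0.3 -3 0;20 0 -0.3 -5 0;20 0 0 -5.65 0;20 0 1.5 -5.65 0;20 0 4 -5.65 0;20 0 6.5 -5.65 0;20 0 8.7 -5.65 0;20 0 9.8 -5.65 -0.6;20 0 10.2 -5.65 -0.6;20 0 10.2 -5.65 -0.6;20 0 10.2 -5.65 -0.6' 20;  python3 - <<'E'
from h import *
import pickle
st();go(tcp=[448.5,-273.3,350],yaw=7)
i=camera_info("wrist")
p,d=grab_frame("wrist"); cv2.imwrite("pics/w15.png",p); pickle.dump((i,p,d),open("w15.pkl","wb"))
q,d=grab_frame("scene"); cv2.imwrite("pics/s15.png",cv2.resize(q[170:340,310:490],None,fx=4,fy=3.5))
E
```

```text
clock: 20.9
eef_pos: [448.2, -272.9, 371.4]
tcp_rot: [-3.139, -0.007, 0.122]
contact_force: [-0.5, 0.2, -1.1]
opening: 0.3
t 20.9 pos [ 448.2 -272.9  371.4] rot [-179.87   -0.42    6.98] F [-0.5  0.2 -1.1] op 0.3
tool shift cm [0.01 0.04 2.14]
roll deg (tool pointing down): -0.023678443235907842
```

View pics/s15.png

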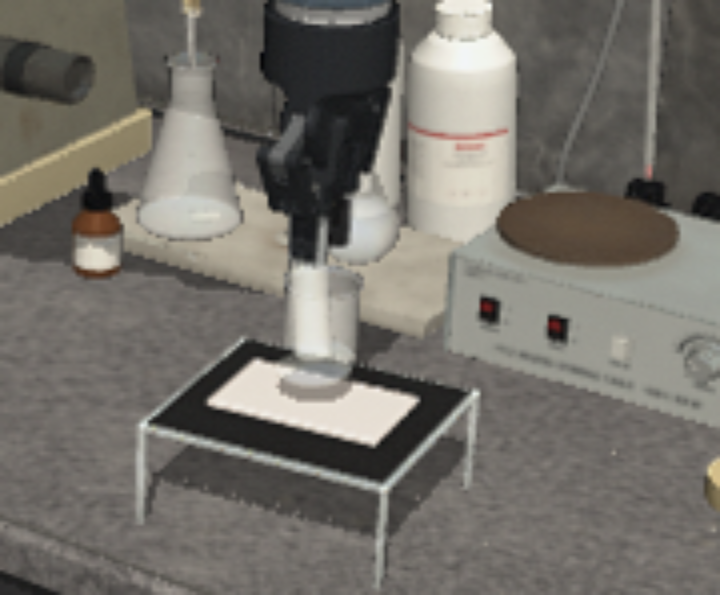

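View pics/w15.png

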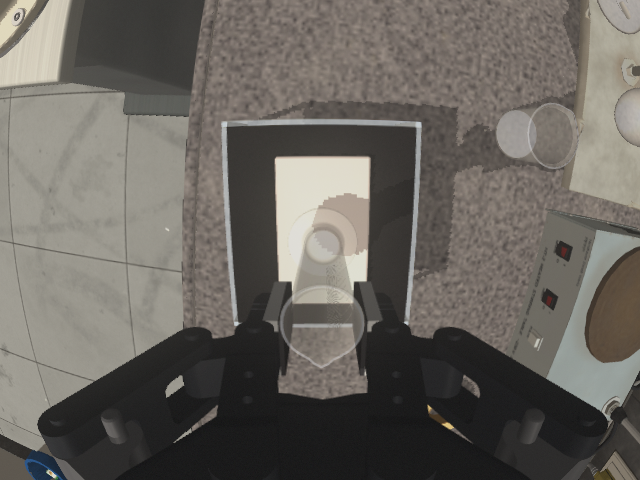

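Upright to within a few degrees and over the tile's middle. I'm lowering until it touches.

```bash
python3 -m creep '20 0 0 0.6 0;20 0 0 1.2 0;20 0 0 1.7 0;20 0 0 1.9 0;20 0 0 1.9 0' 20;  python3 -m creep '20 0 0 0.1 0;20 0 0 0.2 0;20 0 0 0.2 0';  python3 -m creep '20 0 0 0.1 0;20 0 0 0.2 0;20 0 0 0.2 0'
```

```text
clock: 21.5
eef_pos: [448.4, -272.6, 352.2]
tcp_rot: [-3.139, -0.007, 0.122]
contact_force: [1.1, -0.8, -1.1]
opening: 0.301
clock: 21.8
eef_pos: [448.8, -273.1, 351.4]
tcp_rot: [-3.141, -0.008, 0.123]
contact_force: [-2.4, -0.2, 8.9]
opening: 0.3
clock: 22.1
eef_pos: [449.1, -273.7, 351.3]
tcp_rot: [3.141, -0.01, 0.123]
contact_force: [-3.0, -0.7, 15.3]
opening: 0.302
```

```bash
python3 -m creep '20 0 0 0.1 0;20 0 0 0.2 0;20 0 0 0.2 0';python3 - <<'E'
from h import *
import pickle
st()
i=camera_info("wrist")
p,d=grab_frame("wrist"); cv2.imwrite("pics/w16.png",p); pickle.dump((i,p,d),open("w16.pkl","wb"))
q,d=grab_frame("scene"); cv2.imwrite("pics/s16.png",cv2.resize(q[210:320,330:450],None,fx=6,fy=5.4,interpolation=cv2.INTER_CUBIC))
E
```

```text
clock: 22.4
eef_pos: [449.4, -274.2, 351.1]
tcp_rot: [3.139, -0.011, 0.123]
contact_force: [-3.7, -0.5, 16.5]
opening: 0.297
t 22.4 pos [ 449.4 -274.2  351.1] rot [179.84  -0.61   7.04] F [-3.7 -0.5 16.5] op 0.297
```

View pics/s16.png

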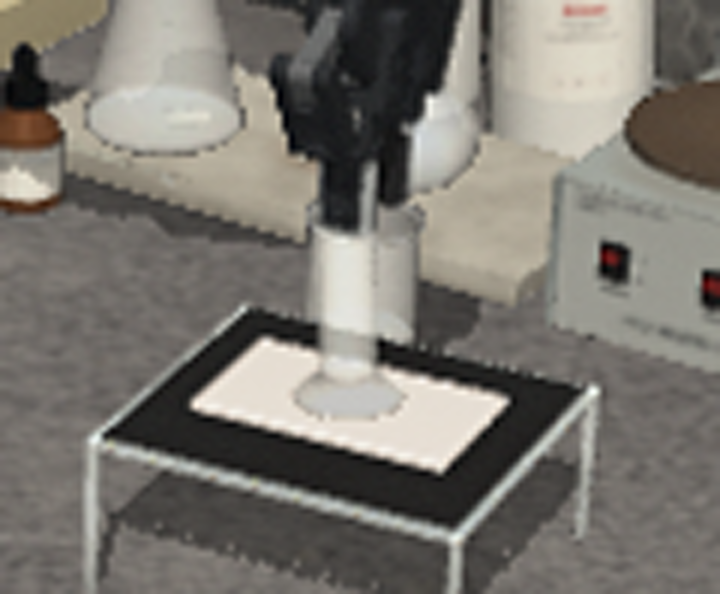

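View pics/w16.png

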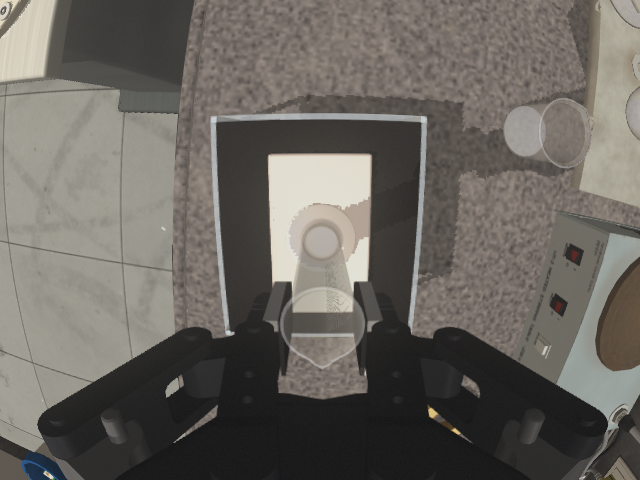

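```bash
python3 - <<'E'
from h import *
import pickle
i,p,d=pickle.load(open("w16.pkl","rb"))
print("foot",at("wrist",321.5,238,90,i),"mouth",at("wrist",322,324,215,i))
print("tile top edge mid",at("wrist",319.5,153.5,87,i), "tile exp centre", at("wrist",319.5,153.5,87,i)[:2]-55*np.array([-.121,.993]))
for b in [(449.5,-273,87),(449.5,-273,215)]: print(proj("wrist",b,i))
cv2.imwrite("pics/c16.png",cv2.resize(p[190:390,250:400],None,fx=4.5,fy=3,interpolation=cv2.INTER_CUBIC))
st()
E
```

```text
foot [ 451.5317859  -273.12155876   90.        ] mouth [ 449.66172038 -266.28216575  215.        ]
tile top edge mid [ 443.69782323 -219.65144826   87.        ] tile exp centre [ 450.35282323 -274.26644826]
[318.39333319 236.19586728]
[319.02367708 341.31299511]
t 22.5 pos [ 449.4 -274.2  351.1] rot [179.85  -0.61   7.03] F [-4.4 -0.2 15.5] op 0.303
```

View pics/c16.png

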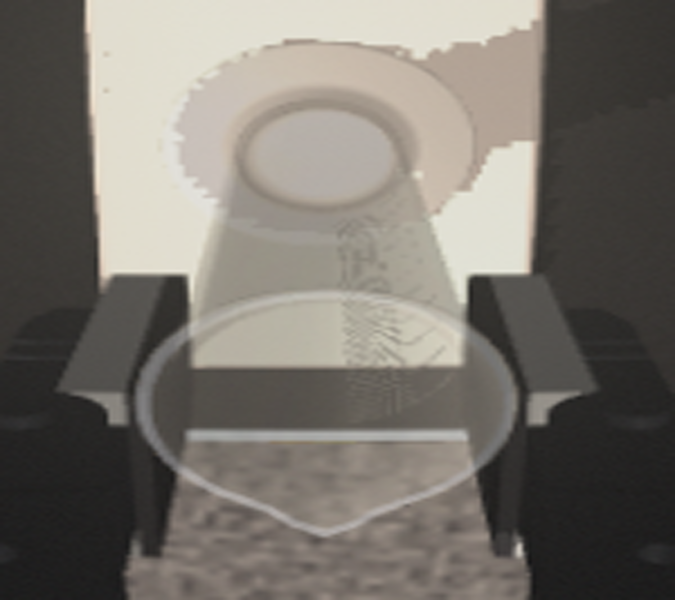

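```bash
python3 -m creep '20 0 0.2 0 0;20 0 0.4 0 0;20 0 0.4 0 0';python3 - <<'E'
from h import *
import pickle
st()
i=camera_info("wrist")
p,d=grab_frame("wrist"); cv2.imwrite("pics/w17.png",p); pickle.dump((i,p,d),open("w17.pkl","wb"))
cv2.imwrite("pics/c17.png",cv2.resize(p[190:390,250:400],None,fx=4.5,fy=3,interpolation=cv2.INTER_CUBIC))
E
```

```text
clock: 22.8
eef_pos: [450.1, -278.5, 351.4]
tcp_rot: [3.138, -0.011, 0.123]
contact_force: [-0.1, 0.5, 3.9]
opening: 0.297
t 22.8 pos [ 450.1 -278.5  351.4] rot [179.81  -0.65   7.02] F [-0.1  0.5  3.9] op 0.297
```

View pics/c17.png

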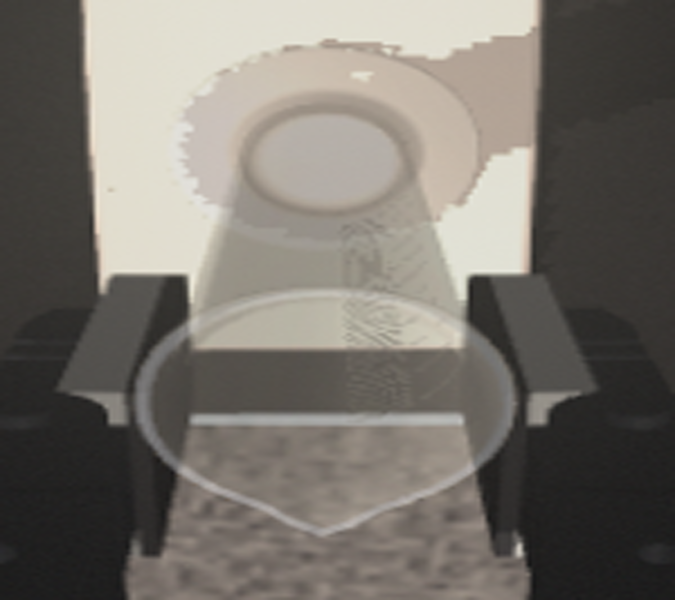

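```bash
python3 -m creep '29 0 0 0 0;31 0 0 0 0;33 0 0 0 0;35 0 0 0 0;37 0 0 0 0;39 0 0 0 0;41 0 0 0 0;43 0 0 0 0';python3 - <<'E'
from h import *
import pickle
st()
i=camera_info("wrist")
p,d=grab_frame("wrist"); cv2.imwrite("pics/w18.png",p); pickle.dump((i,p,d),open("w18.pkl","wb"))
q,d=grab_frame("scene"); cv2.imwrite("pics/s18.png",cv2.resize(q[210:320,330:450],None,fx=6,fy=5.4,interpolation=cv2.INTER_CUBIC))
E
```

```text
clock: 23.65
eef_pos: [450.1, -278.4, 351.4]
tcp_rot: [3.138, -0.011, 0.123]
contact_force: [-0.6, 0.1, 0.9]
opening: 0.431
t 23.65 pos [ 450.1 -278.4  351.4] rot [179.82  -0.65   7.02] F [-0.6  0.1  0.9] op 0.431
```

View pics/w18.png

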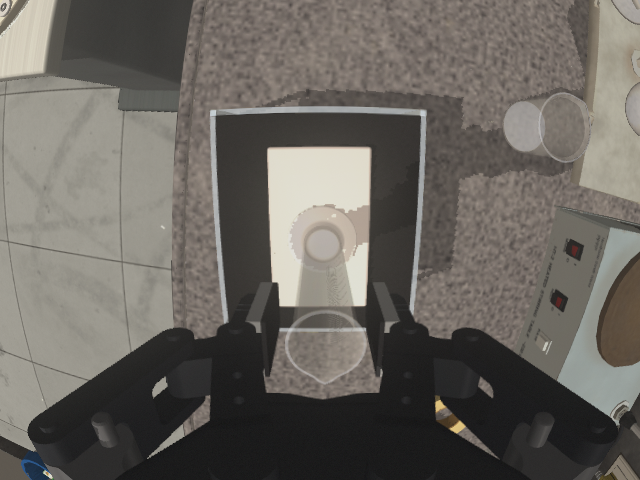

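View pics/s18.png

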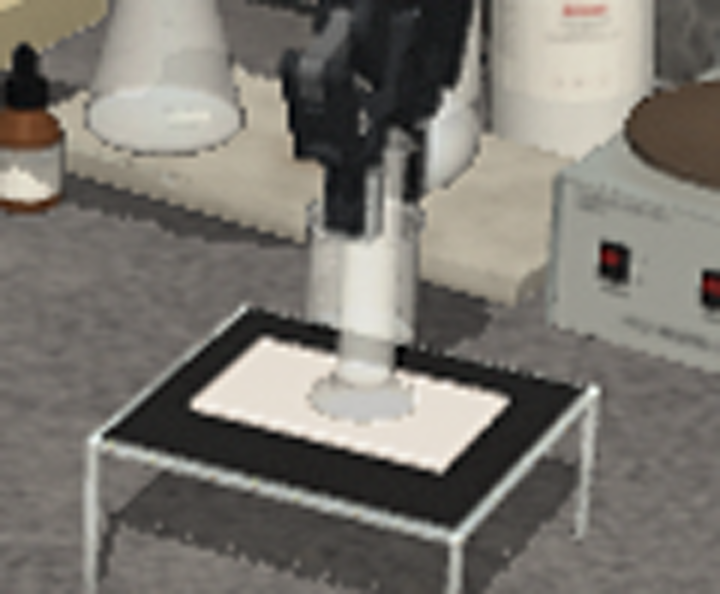

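```bash
python3 -m creep '50 0 0 0 0;60 0 0 0 0;70 0 0 0 0;75 0 0 0 0;75 0 0 -1 0;75 0 0 -3 0;75 0 0 -6 0;75 0 0 -9 0;75 0 0 -12 0;75 0 0 -14 0;75 0 0 -14 0;75 0 -5 -14 0;75 0 -9 -14 0;75 0 -12 -14 0;75 0 -12 -14 0';python3 - <<'E'
from h import *
import pickle
i,p,d=pickle.load(open("w18.pkl","rb"))
f=at("wrist",323,242,90,i)[:2]; c=quad("wrist",[(267,148),(371,147),(367,306),(272,306)],87,i)
a=np.radians(7); dd=f-c; print("foot in tile",dd@[np.cos(a),np.sin(a)],dd@[-np.sin(a),np.cos(a)])
print("foot",f,"mouth",at("wrist",325,341,215,i))
st()
for n in("wrist","scene","top"):
  q,d=grab_frame(n); cv2.imwrite(f"pics/{n}19.png",q)
i=camera_info("wrist");print(proj("wrist",(449.6,-273,87),i))
q=cv2.imread("pics/scene19.png"); cv2.imwrite("pics/c19.png",cv2.resize(q[180:340,320:450],None,fx=5,fy=3.7*1.0,interpolation=cv2.INTER_CUBIC))
E
```

```text
clock: 25.25
eef_pos: [432.9, -156.4, 490.5]
tcp_rot: [3.14, -0.01, 0.125]
contact_force: [-0.1, -0.8, 0.3]
opening: 0.752
corners [[411.5, -224.2], [476.2, -215.6], [490.5, -324.0], [424.1, -331.9]] c [ 450.6 -273.9] len [np.float64(65.3), np.float64(109.3), np.float64(66.9), np.float64(108.5)] ang [np.float64(7.5), np.float64(-82.5), np.float64(-173.2), np.float64(96.7)]
foot in tile 2.414816127003991 -6.487229440711768
foot [ 453.75086962 -280.08273944] mouth [ 452.29090353 -277.08804747  215.        ]
t 25.25 pos [ 432.9 -156.4  490.5] rot [179.9   -0.6    7.16] F [-0.1 -0.8  0.3] op 0.752
[319.54205538 302.14885326]
```

View pics/c19.png

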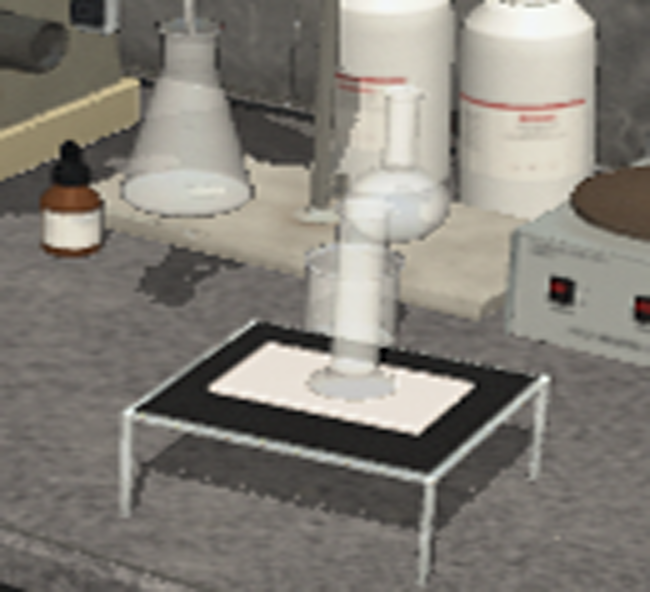

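View pics/wrist19.png

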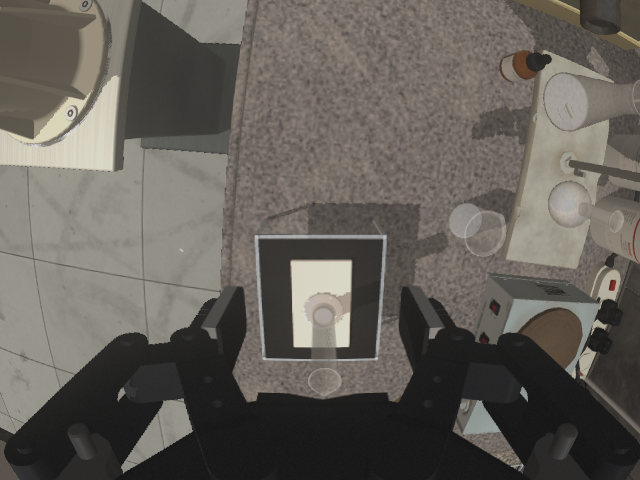

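View pics/top19.png

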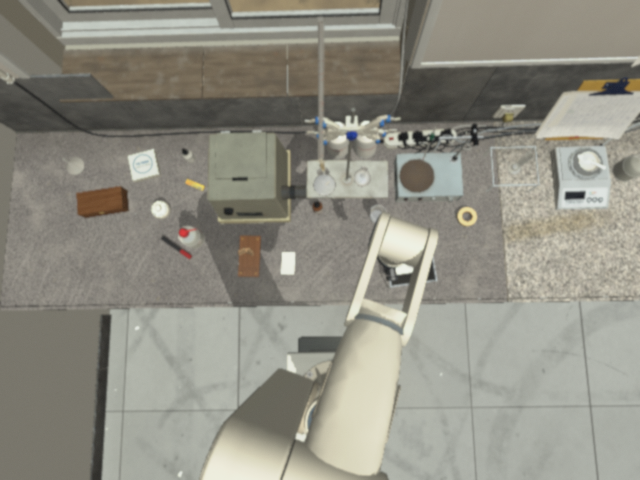

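```bash
python3 -m creep '75 0 0 0 0;75 0 0 0 0;75 0 0 0 0;75 0 0 0 0;75 0 0 0 0;75 0 0 0 0;75 0 0 0 0;75 0 0 0 0;75 0 0 0 0;75 0 0 0 0;75 0 0 0 0;75 0 0 0 0;75 0 0 0 0;75 0 0 0 0;75 0 0 0 0;75 0 0 0 0;75 0 0 0 0;75 0 0 0 0;75 0 0 0 0;75 0 0 0 0'; python3 -m creep '75 0 0 0 0;75 0 0 0 0;75 0 0 0 0;75 0 0 0 0;75 0 0 0 0'; python3 - <<'E'
from h import *
q,d=grab_frame("scene"); a=cv2.imread("pics/scene19.png")
D=cv2.absdiff(a,q)[180:340,320:450]; print(D.max(),(D>20).sum())
st()
E
```

```text
clock: 27.4
eef_pos: [433.9, -159.3, 490.9]
tcp_rot: [3.138, -0.011, 0.123]
contact_force: [0.2, -0.2, 0.5]
opening: 0.753
clock: 27.9
eef_pos: [433.9, -159.2, 490.9]
tcp_rot: [3.138, -0.011, 0.123]
contact_force: [0.5, -0.5, 0.2]
opening: 0.748
85 201
t 27.95 pos [ 433.9 -159.3  490.8] rot [179.8   -0.64   7.06] F [-0.1  0.3 -0.8] op 0.751
```

```bash
python3 - <<'E'
from h import *
q,d=grab_frame("scene")
import time
for k in range(6): grab_frame("top")
a,_=grab_frame("scene"); D=cv2.absdiff(a,q)[180:340,320:450]; print(D.max(),(D>20).sum())
cv2.imwrite("pics/c20.png",cv2.resize(a[180:340,320:450],None,fx=5,fy=3.7))
E
```

```text
9 0
```

View pics/c20.png

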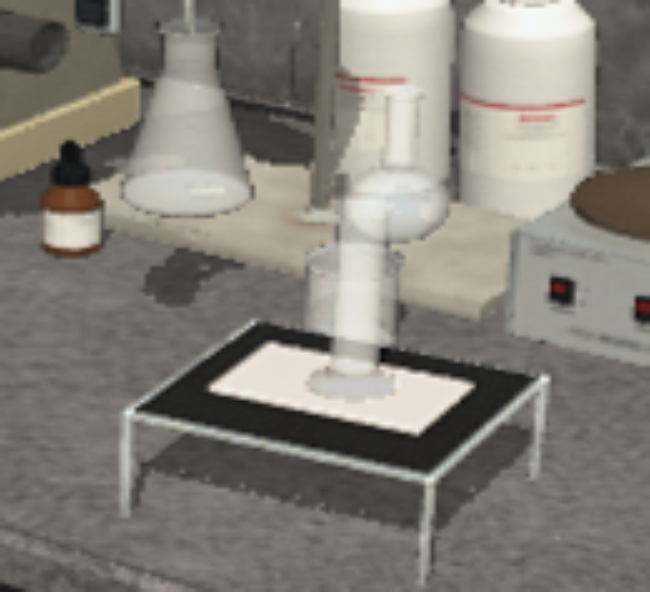

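The cylinder is standing still on the tile and the gripper is clear. I'm handing in.

```bash
python3 -c "
from rig import *
print(sign_off())"
```

```text
the job is handed in; nothing more can be done
None
```

The tile lies flat on the padded step and the cylinder stands upright and released on the tile. I handed the job in at about 28 s of the 72 s allowed; no verdict was reported.

- **Tile:** I set the larger tile down by touch and let go of it. The wrist camera put its centre within about 1–2 mm of the step's centre.
- **Cylinder:** The moves cannot tilt the tool, so I lifted the cylinder at 45°. I then turned it upright in the fingers by pushing its foot against the fixed step's side, and lowered it onto the tile. It was still leaning about 3° when I pressed it down, and a 4 mm shift to straighten it slid it along the tile instead. It settled upright when I opened the fingers slowly.

**Last checks:**
- **Foot position:** about 2 mm across and 6–7 mm along from the tile's middle, against limits of 14 and 30 mm.
- **Lean:** the wrist view gave about 1.5°, which is within its measuring error but close to the 2° limit. The scene view looks vertical.
- **Stillness:** after more than two seconds let go, two scene pictures about 0.35 s apart showed no change. An earlier comparison about 2.7 s apart did differ in 201 values. I put that down to the shadow of the arm, which had moved 3 mm, but did not confirm it.
- **Bystanders:** they look unmoved in the pictures; I did not measure them.

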